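# Lock the cold-pack box at the juice station

### The job

Push the half-open lid of the steel cold-pack box fully shut, then take the flat-bladed key out of the wooden stand and with its blade turn the slotted lock in the lid a quarter turn clockwise until it stops. Stand the key back in the hole it came from, and leave the other tool, the jar, the bottle and the glasses standing where they are.

Things in the scene. Friction and masses are not known exactly. Their poses are not given: they have to be found in the camera images.
- tub: Open-topped stainless box fixed to the counter, 180 mm deep (its x) x 220 mm wide (its y) x 72 mm high. Origin at the centre of its underside; its front is -x; its yaw varies.
- lid (a joint): Angle of the box's steel lid, rad: 0 = fully shut, grows as the front edge rises (to 0.8); starts ajar. Hinge along the box's y at box x +90 mm, height 72 mm. Stiff hinge: the lid stays where it is left; a push down of a few newtons at the front edge closes it. Plate 8 mm thick (top at 80 mm when shut), 226 mm wide.
- lid_front (a point): Middle of the lid's front edge, on its top face (with the lid shut: box x -94 mm, y 0, height 80 mm). Its axes are the lid's: x points back to the hinge, z out of the lid's top. The plate is bare for 30 mm behind this edge.
- cam (a joint): Turn of the slotted lock in the lid, rad: 0 = unlocked, slot along the lid's x (front to back); grows clockwise seen from above; 1.57 = locked, at a hard stop, slot along the lid's y (parallel to the front edge). Starts between 0 and 0.4. Friction about 0.08 N m; stays where it is left.
- cam_slot (a point): Centre of the slot's mouth, on the lock's top face, 55 mm behind the lid's front edge, 90 mm above the counter when shut (10 mm above the plate). x runs along the slot and turns with the lock; z out of the lid. The lock: 35 mm disc, slot right across it 5.5 mm wide, 8 mm deep, inside a fixed guard ring, outer/inner diameter 48/38 mm, as high as the disc.
- stand: Fixed wooden block 136 (its x) x 64 (its y) x 44 mm high, with two round holes 25 mm wide and 38 mm deep on its x axis, 35 mm either side of the middle; one holds the key, the other the tap key. Origin at the centre of its underside.
- key: Flat-bladed key, loose, upright, blade down in either hole of the stand. Origin at the blade's tip, z up. Blade 18 mm wide (key x), 3.5 thick, 14 long, last 3 mm thinned to 16 x 2; then a 12 mm shank; at 34-38 mm from the tip a 34 mm round flange that rests on the stand (tip 10 mm above the counter); at 38-80 mm a flat black handle 44 mm long (key x), 12 thick (key y). About 90 g.
- tapkey: Another tool in the stand's other hole, to be left: same flange and shank but a 9 mm square tip and a round black knob of 30 mm diameter, 38 to 80 mm above its tip. Origin at its tip.
- jar: Glass jar with steel cap, 76 mm diameter, 100 mm high, standing loose. Origin at the centre of its underside.
- bottle: Green glass bottle, 68 mm diameter, 220 mm high, standing loose. Origin at the centre of its underside.
- glass_a: Drinking glass, 66 mm diameter, 110 mm high, standing loose near a front corner of the box. Origin at the centre of its underside.
- glass_b: Drinking glass like the other, standing loose behind the box. Origin at the centre of its underside.
Mind the look-alikes: they are no part of the job. Leave any red or turquoise look-alike of the key alone.

How it is judged:
On the way, in this order (a step that is already met when the one before it is completed fails the run):
1. the lid is pushed shut (value of joint lid below 0.05 rad), for 0.1 s.
2. the key's blade stands in the slot of the lock (horizontal distance between key and cam_slot below 0.005 m and z of key in the frame of cam_slot below -0.004 m and angle between key's own z axis and vertical below 0.2 rad), for 0.1 s.
3. the lock is turned to its stop with the blade in the slot (all of step 2 and value of joint cam above 1.43 rad), for 0.1 s.
At the end, for the whole second after the job is handed in: the lid shut (within 0.05 rad), the lock turned to its stop (beyond 1.43 of 1.57 rad), the key released, at rest and upright (within 0.12 rad) in the hole it came from (within 12 mm of where it started) (value of joint lid below 0.05 rad and value of joint cam above 1.43 rad and distance of key from where it was at the start of the episode below 0.012 m and angle between key's own z axis and vertical below 0.12 rad and linear speed of key below 0.02 m/s and contact force between the fingers and key below 0.05 N); the robot touches nothing.
It fails at once if the round-knobbed tap key is shifted by more than 25 mm or tipped (distance of tapkey from where it was at the start of the episode above 0.025 m or angle between tapkey's own z axis and vertical above 0.35 rad).
It fails at once if the jar is shifted by more than 25 mm or tipped (distance of jar from where it was at the start of the episode above 0.025 m or angle between jar's own z axis and vertical above 0.35 rad).
It fails at once if the bottle is shifted by more than 25 mm or tipped (distance of bottle from where it was at the start of the episode above 0.025 m or angle between bottle's own z axis and vertical above 0.35 rad).
It fails at once if the first glass is shifted by more than 25 mm or tipped (distance of glass_a from where it was at the start of the episode above 0.025 m or angle between glass_a's own z axis and vertical above 0.35 rad).
It fails at once if the second glass is shifted by more than 25 mm or tipped (distance of glass_b from where it was at the start of the episode above 0.025 m or angle between glass_b's own z axis and vertical above 0.35 rad).
It also fails if it takes over 70 s, if anything falls off the work surface, if the arm or the gripper's body presses on something with over 40 N, if the wrist force passes 120 N, or if a joint passes its speed limit or range.

### The arm

A 6-joint arm with a two-finger parallel gripper is mounted at the origin on the work surface. World frame = base frame: x ahead of the robot, y to its left, z up, the work surface at z = 0. Lengths are in m, angles in rad, forces in N, time in s.
With the tool pointing down it reaches from about 0.275 to 0.85 m from the base axis. Payload 19 kg.
Tool frame: the origin (TCP) lies midway between the tips of the shut fingers; the grasp point (between the pads) lies 19 mm behind it; z points along the fingers, y is the direction in which the jaws open and shut (so a half turn about z gives the same grasp; the last joint's range is limited). The gripper opens to 85 mm and grips with 20 to 120 N. Pads are 22 mm wide; open, the fingers measure 114 mm over their backs; the gripper's body (76 mm by 85 mm) begins 54 mm behind the grasp point. The pads swing forward as they close: fully open they stand 13 mm farther back than shut.
Start: joints at [1.143, 0.15, 1.437, -0, 1.554, -0.134], TCP at [0.167, 0.55, 0.231] pointing down, gripper open.
Joint ranges: [-2.8, 2.8], [-0.68, 2.1], [0.12, 2.68], [-1.39, 4.53], [0.16, 2.79], [-2.81, 2.81]. Speed limits (rad/s): [1.89, 1.89, 2.22, 3.01, 3.01, 3.01].

### API

Orientations are given as a rotation vector (axis times angle).
In Python, from workcell import sense, capture, camera_params, close_job, masks_of, landmark_of gives the robot as it stands. The module is installed in compiled form; this text tells all that it offers.
- The arm moves only by the tool servo_tool, never from a script. Its argument "increments" is a list of rows, each an object with "dp": the shift along the tool's x, y, z in m, a list of three; "rotation": the turn, a rotation vector about the tool's x, y, z in degrees, a list of three. A call has exactly 8 rows; each row shifts and turns the commanded pose from where the row before left it, along the tool's axes as they then stand; what a row does not reach is not made up. A row lasts 1/10 s, in which the tool goes at most 50 mm and 8.59 degrees, less where a joint would pass 70% of its speed; a pose out of reach is approached as far as the arm can. A call is refused whole if a number of a shift passes 0.05 or a number of a turn 8.59, either way. A call with a gripper value outside its range is refused whole. "fingers" is the gripper's target within -1 to 1 (fully open at 1, half-way at 0, shut at -1), set as the call begins (left out, the last holds). The fingers move at their own pace and stop on an object; "squeeze" is the grip in N (left out, the last holds). Time passes only in rows, so rows that do not move let the fingers close, or fill a call up. It gives the time, the measured TCP pose, the force and the opening at its end, in the units of the state.
- sense(): the state, without advancing time (a new reading comes with each control period).
- capture(name): name is "side" or "top" or "wrist"; returns the picture (420x560x3 uint8, blue, green, red); there is no depth.
- camera_params(name): a dict with "vertical_fov" (degrees; the focal length in pixels is half the picture's height over the tangent of half this angle, whatever the lens; pixels are square), "cx", "cy" (the principal point, pixels), "R" (3x3) and "t" (3): a world point X has camera coordinates R X + t; the wrist camera has in their place "tool_from_camera" (4x4, takes a point from camera to tool coordinates, whose origin is the TCP and whose axes are the flange's). Camera axes: x right, y down, z forward; pixel columns grow to the right and rows downward; lengths in m; the calibration is good to about 2 mm. A picture is of the moment at which its call begins: read the wrist's pose just before it. camera_params takes no time and is no camera call.
- close_job(): hands the job in, once; it reports no verdict.
Trained networks look in the newest picture that a camera, given by its name, has taken for a name from the list of things; names that differ only in an ending like _2 or _b are one class to them, and where a whole thing is asked for, a point or a joint stands for the part that bears it (a point fixed in the world has none). Each returns a list of dicts, best first, with "confidence" (0 to 1); they miss things now and then, are a little off and sometimes report something else, mostly with a low value. They report only what shows in the picture. A call takes as long as a camera call. They do not tell look-alikes from the thing itself.
- masks_of(thing, camera): "mask" (420x560 bool, what is visible of it) and "box" ([left, top, right, bottom] in pixels, round what is visible of it).
- landmark_of(thing, camera): "xy" ([column, row] in pixels: a listed point, or the origin of a listed thing).
The state is a dict: "t": time; "qpos": joint angles; "dq": joint speeds; "joint_torque": joint torques, N m; "tool_pos": TCP position; "tcp_rot": TCP orientation; "ft_force": force on the tool from outside, world axes, zero at the start; "wrist_torque": the same for the moment, N m; "finger_gap": finger opening in m.
Only numpy, scipy, OpenCV 4.12 (cv2) and the standard library are available. Lean on these libraries where they do the work, as an engineer would, in place of code of your own. Each camera call takes 0.05 s, during which the arm holds its last target.

## Working session

There is one attempt and no reset: what is moved stays moved. The work goes in short steps, Python scripts to look and compute and a tool call to move; the robot and the scene stay as the last step left them, time stands still between calls to the robot, and variables do not carry over. Pictures are saved under pics/ and viewed, and the job is handed in when it is done.

Besides the shell and the picture viewer there is one more tool, called after ">>>" in YAML: its name, and indented under it one key for each argument. servo_tool: Moves the arm, as the interface text tells. Its arguments: {"type":"object","properties":{"increments":{"type":"array"},"fingers":{"type":"number"},"squeeze":{"type":"number"}},"required":["increments"]}

```bash
mkdir -p pics; ls; python3 - <<'E'
from workcell import *
import cv2
s=sense();print({k:(v if not hasattr(v,'tolist') else v.tolist()) for k,v in s.items()})
for n in ['side','top','wrist']:
    im=capture(n);cv2.imwrite(f'pics/{n}0.png',im)
    p=camera_params(n);print(n,p)
    for th in ['key','tapkey','stand','tub','lid_front','cam_slot','jar','bottle','glass_a']:
        print(n,th,[(([round(float(x)) for x in d['xy']]),round(d['confidence'],2)) for d in landmark_of(th,n)[:4]])
print(sense()['t'])
E
```

```text
pics
{'t': 0.0, 'qpos': [1.1430352342106305, 0.1509715463060322, 1.4380366082750418, 1.165461693236979e-05, 1.5538205417576096, -0.13402481163148078], 'dq': [-0.0001299781076685422, 1.810821134374163e-05, 0.0012412252667015464, 0.00017226353495521766, -0.0008067130336668864, -0.0018262284156964936], 'joint_torque': [-0.00046265055061667226, -71.30607604980469, -57.08671689033508, -0.00019780666661972646, 0.008978758414741606, -0.00012531305401353166], 'tool_pos': [0.16640131177236636, 0.5501270677561008, 0.2306809268305747], 'tcp_rot': [-0.4596913635880889, -3.1074204170269817, 0.001860194087163166], 'ft_force': [0.18313749861498027, -0.41466597873630323, 1.290285393598382], 'wrist_torque': [-0.004287616343586845, -0.0325185836085443, 0.027674128682404507], 'finger_gap': 0.08553453367320853}
side {'vertical_fov': 51.580016436148966, 'cx': 283.172294194842, 'cy': 208.3894215047915, 'R': array([[ 0.98776885, -0.15591948,  0.00134734],
       [-0.10050811, -0.64328977, -0.75899697],
       [ 0.11920914,  0.74957814, -0.65109276]]), 't': array([-0.56601412,  0.1135491 ,  0.96888356])}
si
[... 943 characters left out ...]

top bottle [([181, 330], 0.63)]
top glass_a [([287, 120], 0.6), ([369, 333], 0.57)]
wrist {'vertical_fov': 70.58819457978709, 'cx': 273.2295156102457, 'cy': 214.02064263203502, 'tool_from_camera': array([[-6.02701960e-04, -9.64037816e-01, -2.65764419e-01,
         6.73997087e-02],
       [ 9.99999818e-01, -5.74667945e-04, -1.83245822e-04,
         1.06773964e-03],
       [ 2.39296095e-05, -2.65764481e-01,  9.64037987e-01,
        -1.43000572e-01],
       [ 0.00000000e+00,  0.00000000e+00,  0.00000000e+00,
         1.00000000e+00]])}
wrist key []
wrist tapkey []
wrist stand []
wrist tub []
wrist lid_front []
wrist cam_slot []
wrist jar []
wrist bottle [([90, 371], 0.58)]
wrist glass_a []
1.5
```

View pics/side0.png

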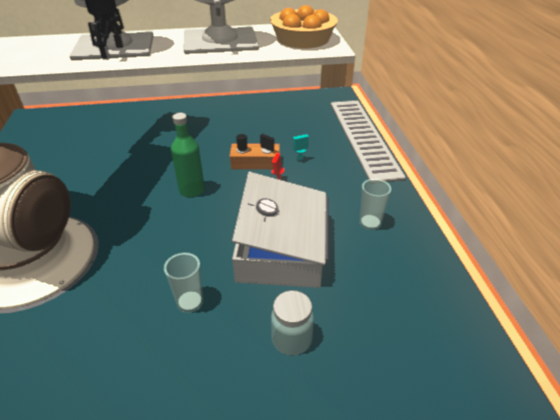

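View pics/top0.png

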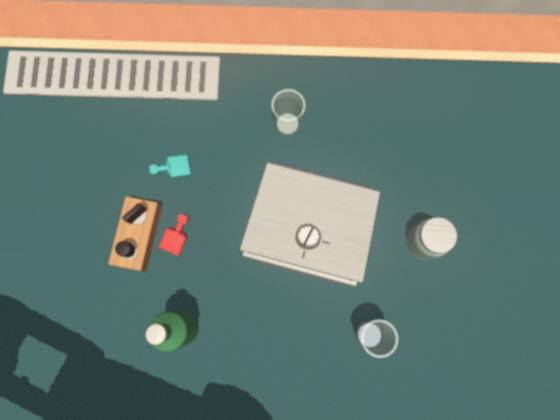

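View pics/wrist0.png

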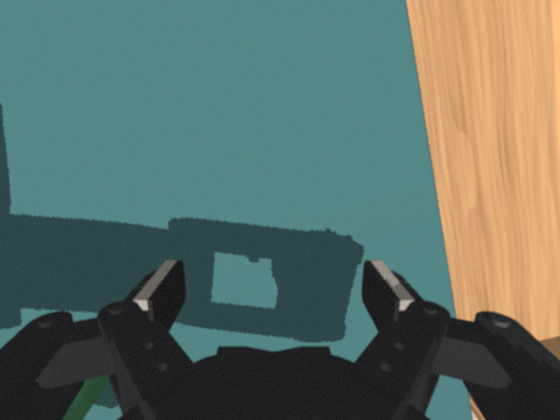

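```bash
cat > h.py <<'E'
import numpy as np,cv2
from workcell import *
from scipy.spatial.transform import Rotation as Ro
P={}
def cam(n):
    p=camera_params(n);f=210/np.tan(np.radians(p['vertical_fov'])/2)
    if n=='wrist':
        s=sense();T=np.eye(4);T[:3,:3]=Ro.from_rotvec(s['tcp_rot']).as_matrix();T[:3,3]=s['tool_pos']
        M=np.linalg.inv(T@p['tool_from_camera']);R,t=M[:3,:3],M[:3,3]
    else: R,t=p['R'],p['t']
    return f,p['cx'],p['cy'],R,t
def proj(n,X,c=None):
    f,cx,cy,R,t=c or cam(n);q=np.atleast_2d(X)@R.T+t
    return np.c_[cx+f*q[:,0]/q[:,2],cy+f*q[:,1]/q[:,2]]
def back(n,uv,z,c=None):
    f,cx,cy,R,t=c or cam(n);d=R.T@np.array([(uv[0]-cx)/f,(uv[1]-cy)/f,1]);o=-R.T@t
    return o+d*(z-o[2])/d[2]
E
python3 - <<'E'
import cv2
a=cv2.imread('pics/top0.png');b=cv2.imread('pics/side0.png')
cv2.imwrite('pics/c1.png',cv2.resize(a[150:300,95:215],None,fx=5,fy=5,interpolation=2)[:600,:])
cv2.imwrite('pics/c1.png',cv2.resize(a[180:280,95:215],None,fx=6,fy=6,interpolation=2))
cv2.imwrite('pics/c2.png',cv2.resize(a[155:295,235:390],None,fx=4.2,fy=4.2,interpolation=2))
cv2.imwrite('pics/c3.png',cv2.resize(b[165:290,225:345],None,fx=4.8,fy=4.8,interpolation=2))
cv2.imwrite('pics/c4.png',cv2.resize(b[125:185,215:315],None,fx=8,fy=8,interpolation=2))
E
```

```text
(no output)
```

View pics/c1.png

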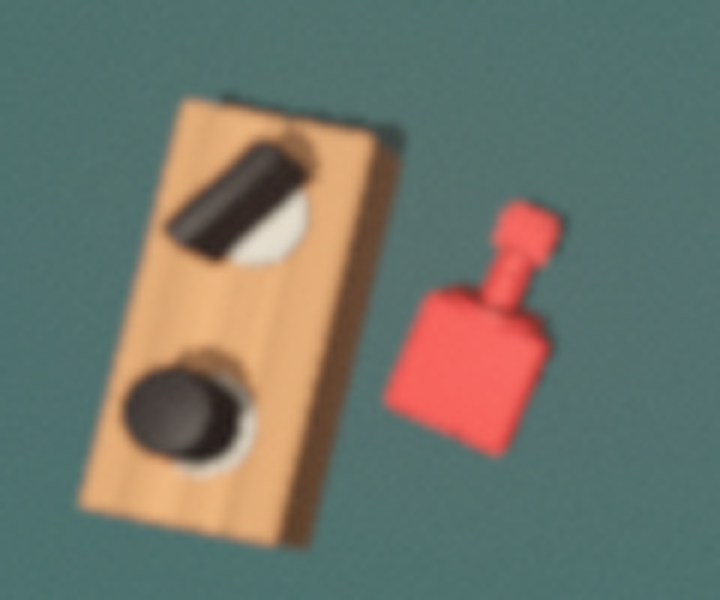

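View pics/c2.png

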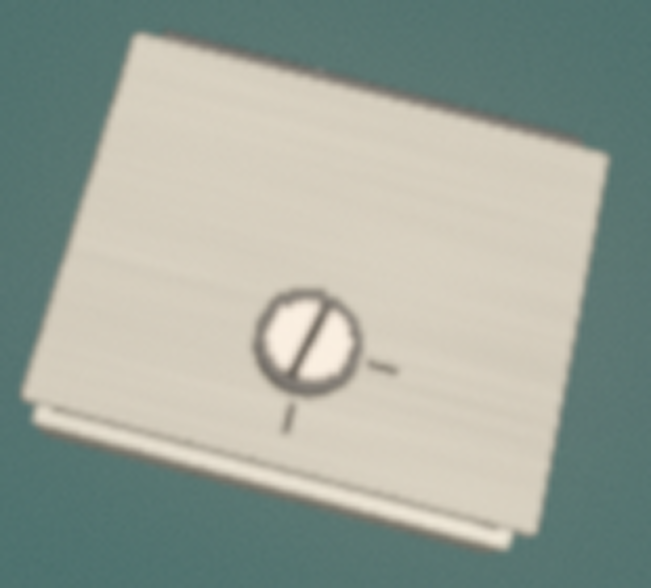

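View pics/c3.png

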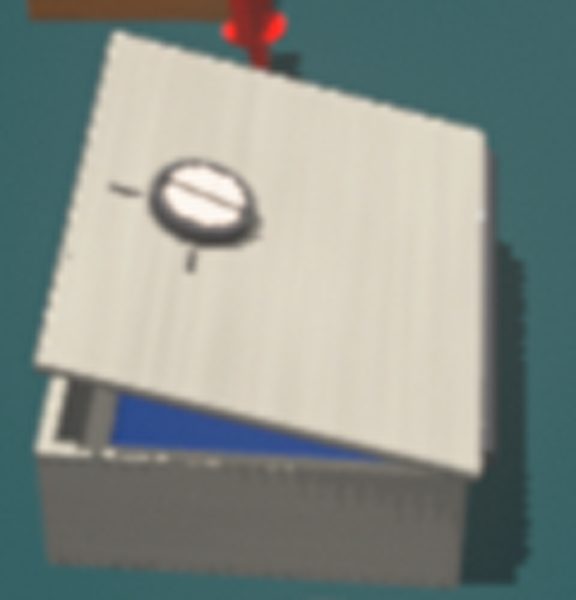

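View pics/c4.png

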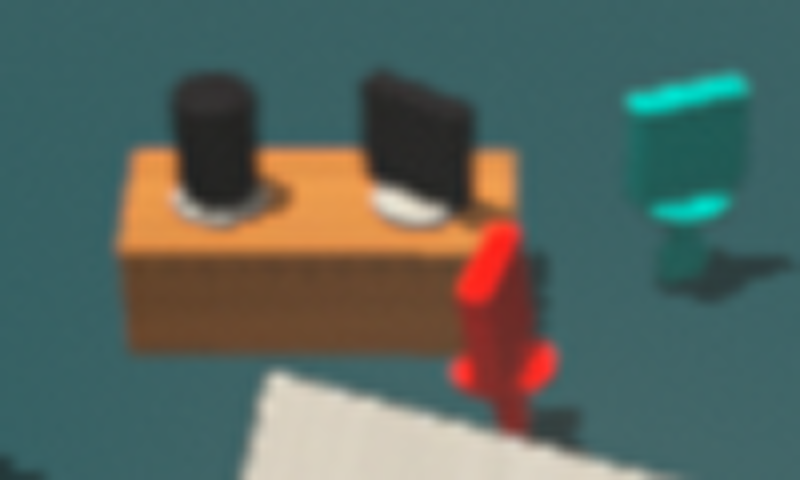

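```bash
cat > fit.py <<'E'
from h import *
from scipy.optimize import least_squares
ct,cs=cam('top'),cam('side')
T=lambda u,v:(235+u/4.2,155+v/4.2); S=lambda u,v:(225+u/4.8,165+v/4.8)
pt=[T(25,398),T(537,533),T(307,342),T(135,35),T(608,155)]
ps=[S(118,32),S(40,365),S(203,197),S(483,130),S(480,472)]
L=np.array([[-184,113,8],[-184,-113,8],[-129,0,18],[0,113,8],[0,-113,8]])/1e3
def pts(p):
    x,y,yaw,a,b=p
    L2=L.copy();L2[3:,0]=b
    ca,sa=np.cos(a),np.sin(a)
    Q=np.c_[L2[:,0]*ca+L2[:,2]*sa, L2[:,1], -L2[:,0]*sa+L2[:,2]*ca]+[.09,0,.072]
    c,s=np.cos(yaw),np.sin(yaw)
    return Q@np.array([[c,-s,0],[s,c,0],[0,0,1]]).T+[x,y,0]
f=lambda p:np.r_[(proj('t',pts(p),ct)-pt).ravel(),(proj('s',pts(p),cs)-ps).ravel()]
r=least_squares(f,[.55,-.05,0,.3,0]);print(r.x.round(4),r.fun.round(1));print(pts(r.x).round(3))
# stand
C=lambda u,v:(95+u/6,180+v/6); D=lambda u,v:(215+u/8,125+v/8)
q=[C(183,98),C(380,135),C(275,545),C(80,507)]
W=np.array([back('t',a,.044,ct)[:2] for a in q]);print(W.round(3),W.mean(0))
d=(W[0]+W[1]-W[2]-W[3]);print('yaw stand x',np.arctan2(d[1],d[0]),np.linalg.norm(d)/2,np.linalg.norm(W[0]-W[1]))
print('side',[back('s',D(*a),.044,cs).round(3) for a in [(130,150),(517,150),(118,250)]])
for nm,a in dict(htop1=(268,140),htop2=(168,228)).items(): print(nm,back('t',C(*a),.09,ct))
print('tap knob',back('t',C(168,412),.09,ct))
for nm,a in dict(l=(375,75),r=(470,108)).items(): print(nm,back('s',D(*a),.09,cs))
# glasses/bottle/jar tops
for nm,uv,z in [('ga top',(379,338),.11),('ga bot',(371,335),0),('gb top',(288,107),.11),('jar',(437,236),.1),('bottle',(157,334),.22)]:print(nm,back('t',uv,z,ct).round(3))
for nm,uv,z in [('jar',(293,306),.1),('gb',(375,188),.11),('ga',(184,267),.11),('bottle',(180,119),.22),('redtop',(279,155),.08),('redfoot',(280,180),0)]:print('s',nm,back('s',uv,z,cs).round(3))
print('red top',back('t',(173,241),.08,ct),back('t',(182,219),.0,ct))
E
python3 fit.py
```

```text
[ 0.5609 -0.0526 -0.2298  0.2686  0.0024] [-0.9 -0.7  0.1 -0.4  0.6 -0.8 -0.3 -0.4 -0.  -0.  -1.3  0.3 -0.8  0.1
  0.2  0.3 -0.6  0.3  0.   0.5]
[[ 0.504  0.077  0.129]
 [ 0.452 -0.143  0.129]
 [ 0.532 -0.046  0.124]
 [ 0.679  0.036  0.079]
 [ 0.627 -0.184  0.079]]
[[0.611 0.316]
 [0.601 0.25 ]
 [0.465 0.274]
 [0.475 0.338]] [0.53799823 0.2945408 ]
yaw stand x -0.1662147279994055 0.1377875876420835 0.06703107122355789
side [array([0.475, 0.34 , 0.044]), array([0.613, 0.318, 0.044]), array([0.467, 0.276, 0.044])]
htop1 [0.58913626 0.27389922 0.09      ]
htop2 [0.56010505 0.30297062 0.09      ]
tap knob [0.50228782 0.297962   0.09      ]
l [0.56076227 0.3011617  0.09      ]
r [0.59022323 0.27473709 0.09      ]
ga top [ 0.355 -0.174  0.11 ]
ga bot [ 0.354 -0.18   0.   ]
gb top [ 0.783 -0.002  0.11 ]
jar [ 0.541 -0.286  0.1  ]
bottle [0.358 0.193 0.22 ]
s jar [ 0.544 -0.289  0.1  ]
s gb [ 0.784 -0.004  0.11 ]
s ga [ 0.358 -0.178  0.11 ]
s bottle [0.36  0.182 0.22 ]
s redtop [0.595 0.208 0.08 ]
s redfoot [0.596 0.204 0.   ]
red top [0.52041499 0.20807301 0.08      ] [0.57584112 0.20960632 0.        ]
```

```bash
python3 - <<'E'
from h import *
ct,cs=cam('top'),cam('side')
def tri(a,b):
    A=[]
    for uv,(f,cx,cy,R,t) in ((a,ct),(b,cs)):
        d=R.T@np.array([(uv[0]-cx)/f,(uv[1]-cy)/f,1]);A.append((-R.T@t,d/np.linalg.norm(d)))
    M=sum(np.eye(3)-np.outer(d,d) for o,d in A);v=sum((np.eye(3)-np.outer(d,d))@o for o,d in A)
    X=np.linalg.solve(M,v);return X.round(3),[np.linalg.norm((np.eye(3)-np.outer(d,d))@(X-o)).round(4) for o,d in A]
a=cv2.imread('pics/top0.png');b=cv2.imread('pics/side0.png')
for nm,lo,hi in [('red',(0,150,150),(12,255,255)),('turq',(80,150,150),(95,255,255))]:
    for im,n in ((a,'t'),(b,'s')):
        m=cv2.inRange(cv2.cvtColor(im,cv2.COLOR_BGR2HSV),lo,hi);m=m[100:300,100:320] 
        ys,xs=np.nonzero(m);print(nm,n,xs.min()+100,xs.max()+100,ys.min()+100,ys.max()+100)
print(tri((173,241),(278,155)),tri((182,217),(280,180)),tri((178,166),(301,136)),tri((153,169),(300,160)))
cv2.imwrite('pics/c5.png',cv2.resize(b[120:190,255:330],None,fx=8,fy=8,interpolation=2))
E
```

```text
red t 160 187 215 254
red s 100 283 100 173Traceback (most recent call last):
  File "<stdin>", line 13, in <module>
    return umr_minimum(a, axis, None, out, keepdims, initial, where)
ValueError: zero-size array to reduction operation minimum which has no identity
```

```bash
python3 - <<'E'
from h import *
ct,cs=cam('top'),cam('side')
def tri(a,b):
    A=[]
    for uv,(f,cx,cy,R,t) in ((a,ct),(b,cs)):
        d=R.T@np.array([(uv[0]-cx)/f,(uv[1]-cy)/f,1]);A.append((-R.T@t,d/np.linalg.norm(d)))
    M=sum(np.eye(3)-np.outer(d,d) for o,d in A);v=sum((np.eye(3)-np.outer(d,d))@o for o,d in A)
    X=np.linalg.solve(M,v);return X.round(3),[np.linalg.norm((np.eye(3)-np.outer(d,d))@(X-o)).round(4) for o,d in A]
print(tri((173,241),(278,155)),tri((182,217),(280,180)),tri((178,166),(301,136)),tri((153,169),(300,160)))
E
```

```text
(array([0.556, 0.206, 0.079]), [np.float64(0.0355), np.float64(0.0355)]) (array([ 0.589,  0.211, -0.006]), [np.float64(0.0082), np.float64(0.0082)]) (array([0.65 , 0.196, 0.14 ]), [np.float64(0.0007), np.float64(0.0007)]) (array([0.671, 0.274, 0.014]), [np.float64(0.0059), np.float64(0.0059)])
```

```bash
python3 - <<'E'
from h import *
s=sense();R=Ro.from_rotvec(s['tcp_rot']).as_matrix();print(R.round(3))
print('toolx az',np.degrees(np.arctan2(R[1,0],R[0,0])),'tooly az',np.degrees(np.arctan2(R[1,1],R[0,1])),np.degrees(s['qpos']).round(1))
E
```

```text
[[-0.957  0.29  -0.   ]
 [ 0.29   0.957 -0.   ]
 [-0.    -0.    -1.   ]]
toolx az 163.16837022570598 tooly az 73.16837016129142 [65.5  8.6 82.4 -0.  89.  -7.7]
```

>>> servo_tool:
  increments:
    - {"dp": [-0.02, -0.02, -0.03], "rotation": [0, 0, 0]}
    - {"dp": [-0.028, -0.028, -0.025], "rotation": [0, 0, 0]}
    - {"dp": [-0.03, -0.03, -0.02], "rotation": [0, 0, 0]}
    - {"dp": [-0.03, -0.03, -0.005], "rotation": [0, 0, 0]}
    - {"dp": [-0.03, -0.03, 0], "rotation": [0, 0, 0]}
    - {"dp": [-0.03, -0.03, 0], "rotation": [0, 0, 0]}
    - {"dp": [-0.03, -0.03, 0], "rotation": [0, 0, 0]}
    - {"dp": [-0.03, -0.03, 0], "rotation": [0, 0, 0]}
  fingers: -1
  squeeze: 60

```text
t: 2.3
tool_pos: [0.3191, 0.2645, 0.3115]
tcp_rot: [0.459, 3.107, 0.001]
ft_force: [1.4, 1.7, 0.4]
finger_gap: 0.0001
```

>>> servo_tool:
  increments:
    - {"dp": [-0.033, -0.033, 0], "rotation": [0, 0, 0]}
    - {"dp": [-0.033, -0.033, 0], "rotation": [0, 0, 0]}
    - {"dp": [-0.033, -0.033, 0.01], "rotation": [0, 0, 0]}
    - {"dp": [-0.033, -0.033, 0.02], "rotation": [0, 0, 0]}
    - {"dp": [-0.033, -0.033, 0.03], "rotation": [0, 0, 0]}
    - {"dp": [-0.033, -0.033, 0.03], "rotation": [0, 0, 0]}
    - {"dp": [-0.033, -0.031, 0.02], "rotation": [0, 0, 0]}
    - {"dp": [-0.012, -0.01, 0.02], "rotation": [0, 0, -3.6]}

```text
t: 3.1
tool_pos: [0.4784, -0.0275, 0.1864]
tcp_rot: [-0.366, -3.12, 0.001]
ft_force: [-0.7, -0.1, 0.2]
finger_gap: 0.0001
```

```bash
python3 - <<'E'
from h import *
s=sense();print(s['tool_pos'],s['ft_force'])
for n in ('side','top'):cv2.imwrite(f'pics/{n}1.png',capture(n))
a=cv2.imread('pics/top1.png');b=cv2.imread('pics/side1.png')
cv2.imwrite('pics/d1.png',np.hstack([cv2.resize(a[100:380,200:400],None,fx=2,fy=2),cv2.resize(b[100:380,180:380],None,fx=2,fy=2)]))
E
```

```text
[ 0.47840761 -0.02751941  0.18638001] [-0.67153481 -0.08466784  0.24234561]
```

View pics/d1.png

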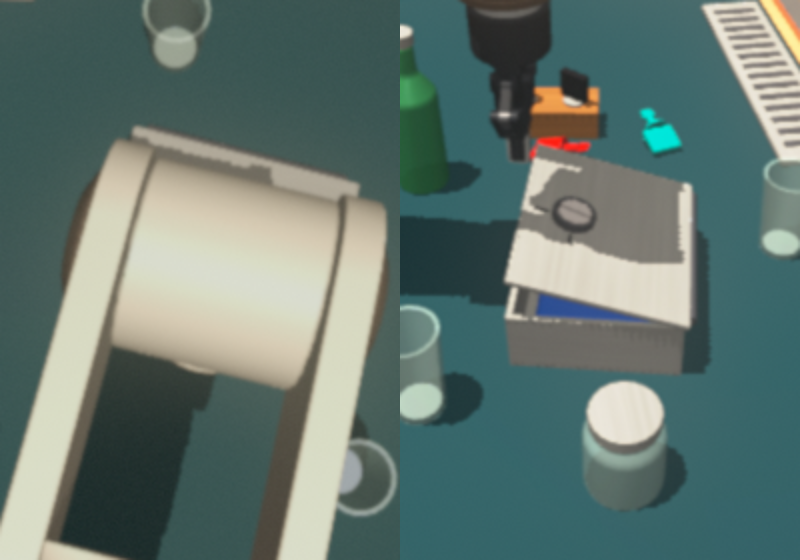

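>>> servo_tool:
  increments:
    - {"dp": [-0.006, -0.006, 0.02], "rotation": [0, 0, 0]}
    - {"dp": [0, 0, 0.02], "rotation": [0, 0, 0]}
    - {"dp": [0, 0, 0.01], "rotation": [0, 0, 0]}
    - {"dp": [0, 0, 0.008], "rotation": [0, 0, 0]}
    - {"dp": [0, 0, 0.008], "rotation": [0, 0, 0]}
    - {"dp": [0, 0, 0.008], "rotation": [0, 0, 0]}
    - {"dp": [0, 0, 0.008], "rotation": [0, 0, 0]}
    - {"dp": [0, 0, 0.008], "rotation": [0, 0, 0]}

```text
t: 4.0
tool_pos: [0.482, -0.0315, 0.0972]
tcp_rot: [0.362, 3.12, -0.0]
ft_force: [-2.2, 0.7, 3.2]
finger_gap: -0.0
```

>>> servo_tool:
  increments:
    - {"dp": [0, 0, 0.005], "rotation": [0, 0, 0]}
    - {"dp": [0, 0, 0.004], "rotation": [0, 0, 0]}
    - {"dp": [0, 0, 0.003], "rotation": [0, 0, 0]}
    - {"dp": [0, 0, 0.003], "rotation": [0, 0, 0]}
    - {"dp": [0, 0, 0.002], "rotation": [0, 0, 0]}
    - {"dp": [0, 0, 0.001], "rotation": [0, 0, 0]}
    - {"dp": [0, 0, 0], "rotation": [0, 0, 0]}
    - {"dp": [0, 0, 0], "rotation": [0, 0, 0]}

```text
t: 4.8
tool_pos: [0.4819, -0.0315, 0.08]
tcp_rot: [0.362, 3.12, -0.0]
ft_force: [-3.9, 1.1, 7.4]
finger_gap: 0.0003
```

>>> servo_tool:
  increments:
    - {"dp": [0, 0, 0.0005], "rotation": [0, 0, 0]}
    - {"dp": [0, 0, 0.0005], "rotation": [0, 0, 0]}
    - {"dp": [0, 0, 0.0005], "rotation": [0, 0, 0]}
    - {"dp": [0, 0, 0.0005], "rotation": [0, 0, 0]}
    - {"dp": [0, 0, 0], "rotation": [0, 0, 0]}
    - {"dp": [0, 0, 0], "rotation": [0, 0, 0]}
    - {"dp": [0, 0, 0], "rotation": [0, 0, 0]}
    - {"dp": [0, 0, 0], "rotation": [0, 0, 0]}

```text
t: 5.6
tool_pos: [0.482, -0.0316, 0.0797]
tcp_rot: [0.362, 3.12, -0.001]
ft_force: [-17.9, 3.8, 38.9]
finger_gap: 0.0003
```

>>> servo_tool:
  increments:
    - {"dp": [0, 0, -0.004], "rotation": [0, 0, 0]}
    - {"dp": [0, 0, -0.02], "rotation": [0, 0, 0]}
    - {"dp": [0, 0, -0.03], "rotation": [0, 0, 0]}
    - {"dp": [0, 0, -0.03], "rotation": [0, 0, 0]}
    - {"dp": [0, 0, -0.03], "rotation": [0, 0, 0]}
    - {"dp": [0, 0, -0.01], "rotation": [0, 0, 0]}
    - {"dp": [0, 0, 0], "rotation": [0, 0, 0]}
    - {"dp": [0, 0, 0], "rotation": [0, 0, 0]}

```text
t: 6.4
tool_pos: [0.4816, -0.0315, 0.2005]
tcp_rot: [-0.362, -3.12, 0.0]
ft_force: [-0.6, -0.8, -0.8]
finger_gap: 0.0002
```

```bash
python3 - <<'E'
from h import *
s=sense();print(s['tool_pos'],s['ft_force'])
im=capture('wrist');cv2.imwrite('pics/w1.png',im)
for th in ('cam_slot','lid_front'):
  for d in landmark_of(th,'wrist')[:2]: print(th,d,back('wrist',d['xy'],.09 if th=='cam_slot' else .08))
print('pred slot',proj('wrist',[.523,-.0437,.09]))
cv2.imwrite('pics/side2.png',capture('side'))
E
```

```text
[ 0.48161918 -0.03147663  0.20045999] [-0.63477109 -0.83662602 -0.80198638]
cam_slot {'xy': [274.2, 254.2], 'confidence': 0.83} [ 0.52131183 -0.03887398  0.09      ]
lid_front {'xy': [269.7, 194.5], 'confidence': 0.71} [ 0.46803834 -0.03051742  0.08      ]
lid_front {'xy': [465.4, 26.1], 'confidence': 0.68} [0.37241439 0.15021185 0.08      ]
pred slot [[269.53303578 256.86256878]]
```

View pics/w1.png

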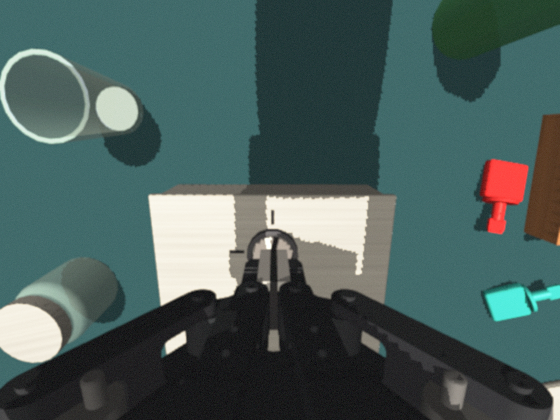

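View pics/side2.png

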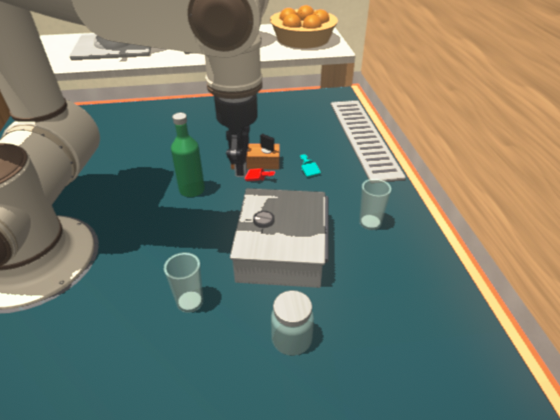

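>>> servo_tool:
  increments:
    - {"dp": [-0.015, 0, -0.01], "rotation": [0, 0, 0]}
    - {"dp": [-0.025, 0, -0.01], "rotation": [0, 0, 0]}
    - {"dp": [-0.03, 0, 0], "rotation": [0, 0, 0]}
    - {"dp": [-0.03, 0, 0], "rotation": [0, 0, 0]}
    - {"dp": [-0.01, 0, 0], "rotation": [0, 0, 0]}
    - {"dp": [0, 0, 0], "rotation": [0, 0, 0]}
    - {"dp": [0, 0, 0], "rotation": [0, 0, 0]}
    - {"dp": [0, 0, 0], "rotation": [0, 0, 0]}
  fingers: 1

```text
t: 7.4
tool_pos: [0.5882, -0.0564, 0.2217]
tcp_rot: [-0.362, -3.121, 0.0]
ft_force: [-1.1, 1.0, 0.1]
finger_gap: 0.0856
```

```bash
python3 - <<'E'
from h import *
s=sense();print(s['tool_pos'],s['tcp_rot'])
im=capture('wrist');cv2.imwrite('pics/w2.png',im)
for th in ('cam_slot','lid_front'):
  for d in landmark_of(th,'wrist')[:2]: print(th,d,back('wrist',d['xy'],.09 if th=='cam_slot' else .08))
p=proj('wrist',[.523,-.0437,.09])[0];print('pred slot',p)
x,y=p.astype(int);cv2.imwrite('pics/w2c.png',cv2.resize(im[max(0,y-60):y+60,x-60:x+60],None,fx=5,fy=5,interpolation=2));print(x-60,max(0,y-60))
E
```

```text
[ 0.58816175 -0.05644974  0.22169604] [-3.61836217e-01 -3.12061694e+00  1.63003877e-04]
cam_slot {'xy': [273.8, 133.0], 'confidence': 0.68} [ 0.52388014 -0.03971614  0.09      ]
lid_front {'xy': [271.5, 66.2], 'confidence': 0.74} [ 0.46862123 -0.02879709  0.08      ]
lid_front {'xy': [345.0, 312.5], 'confidence': 0.31} [ 0.7268704  -0.00722514  0.08      ]
pred slot [269.26585317 132.9234039 ]
209 72
```

View pics/w2c.png

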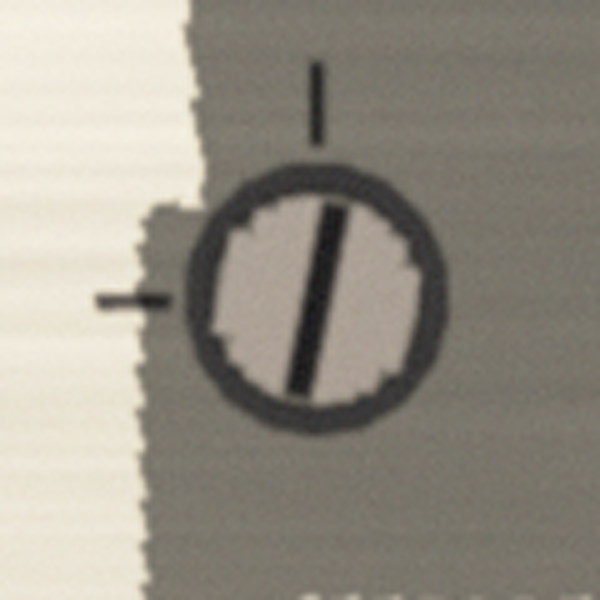

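View pics/w2.png

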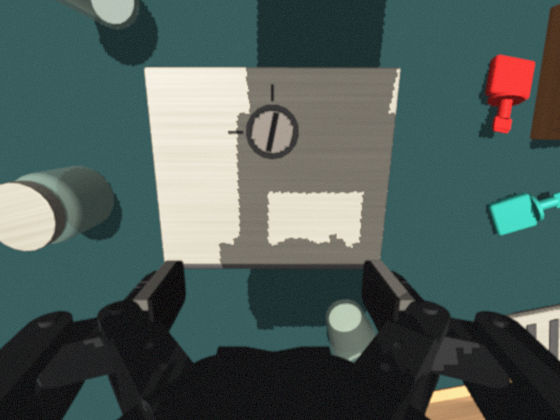

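```bash
python3 - <<'E'
from h import *
c=cam('wrist')
g=lambda u,v,z=.09:back('w',(209+u/5,72+v/5),z,c)
a,b=g(300,393),g(336,207);print(a,b,np.linalg.norm(a-b),np.degrees(np.arctan2(*(b-a)[1::-1])))
print('centre',(a+b)/2,g(317,299))
W=[back('w',p,.08,c)[:2].round(4) for p in [(146,68),(400,68)]];print(W,np.mean(W,0),np.degrees(np.arctan2(*(W[1]-W[0])[::-1])))
E
```

```text
[ 0.53799921 -0.04754047  0.09      ] [ 0.50829794 -0.03391058  0.09      ] 0.03267934008276408 155.3496318923093
centre [ 0.52314858 -0.04072553  0.09      ] [ 0.52270106 -0.04075011  0.09      ]
[array([ 0.4448, -0.1363]), array([0.4959, 0.0806])] [ 0.47035 -0.02785] 76.74328527129016
```

>>> servo_tool:
  increments:
    - {"dp": [0.003, 0.02, 0], "rotation": [0, 0, 0]}
    - {"dp": [0.005, 0.038, 0], "rotation": [0, 0, 0]}
    - {"dp": [0.006, 0.045, 0], "rotation": [0, 0, 0]}
    - {"dp": [0.007, 0.048, 0], "rotation": [0, 0, 0]}
    - {"dp": [0.007, 0.048, 0], "rotation": [0, 0, 0]}
    - {"dp": [0.007, 0.048, 0], "rotation": [0, 0, 0]}
    - {"dp": [0.005, 0.035, 0], "rotation": [0, 0, 0]}
    - {"dp": [0.003, 0.02, 0], "rotation": [0, 0, 0]}

```text
t: 8.35
tool_pos: [0.6157, 0.2499, 0.2216]
tcp_rot: [-0.359, -3.121, -0.0]
ft_force: [-0.2, 0.2, 0.2]
finger_gap: 0.0854
```

>>> servo_tool:
  increments:
    - {"dp": [0, 0, 0], "rotation": [0, 0, 7]}
    - {"dp": [0, 0, 0], "rotation": [0, 0, 7]}
    - {"dp": [0, 0, 0], "rotation": [0, 0, 7]}
    - {"dp": [0, 0, 0], "rotation": [0, 0, 5]}
    - {"dp": [0, 0, 0], "rotation": [0, 0, 4.2]}
    - {"dp": [0, 0, 0], "rotation": [0, 0, 0]}
    - {"dp": [0, 0, 0], "rotation": [0, 0, 0]}
    - {"dp": [0, 0, 0], "rotation": [0, 0, 0]}

```text
t: 9.15
tool_pos: [0.6162, 0.2469, 0.2216]
tcp_rot: [1.16, 2.919, -0.0]
ft_force: [0.4, -0.5, 0.5]
finger_gap: 0.0857
```

```bash
python3 - <<'E'
from h import *
s=sense();R=Ro.from_rotvec(s['tcp_rot']).as_matrix();print(s['tool_pos'],'tooly az',np.degrees(np.arctan2(R[1,1],R[0,1])))
im=capture('wrist');cv2.imwrite('pics/w3.png',im)
p=proj('wrist',[.5725,.2887,.09])[0];print('pred key top',p)
for d in landmark_of('key','wrist'): print(d, back('wrist',d['xy'],.01))
x,y=p.astype(int);x0,y0=max(0,x-60),max(0,y-60);print(x0,y0)
cv2.imwrite('pics/w3c.png',cv2.resize(im[y0:y0+120,x0:x0+130],None,fx=5,fy=5,interpolation=2))
E
```

```text
[0.61623461 0.24687684 0.22160634] tooly az 46.65753543805232
pred key top [272.64881376 140.71707056]
{'xy': [322.3, 207.5], 'confidence': 0.93} [0.67395745 0.27668117 0.01      ]
{'xy': [277.5, 137.5], 'confidence': 0.8} [0.57512602 0.29375061 0.01      ]
{'xy': [221.7, 197.7], 'confidence': 0.61} [0.58020599 0.19550953 0.01      ]
{'xy': [236.5, 79.6], 'confidence': 0.61} [0.4990206  0.30322153 0.01      ]
212 80
```

View pics/w3.png

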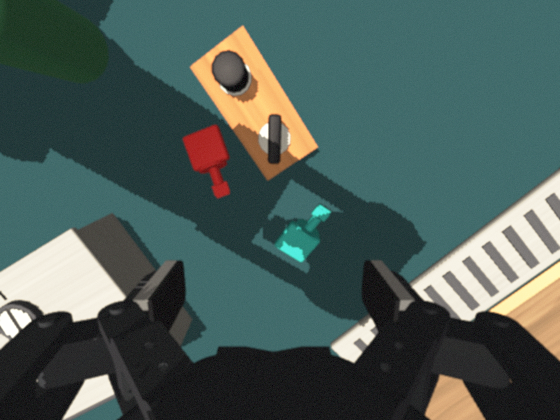

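View pics/w3c.png

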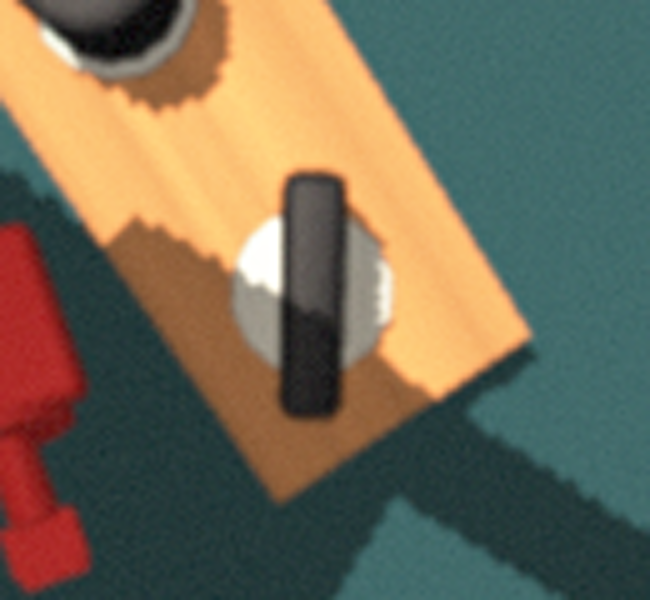

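```bash
python3 - <<'E'
from h import *
c=cam('wrist');s=sense();R=Ro.from_rotvec(s['tcp_rot']).as_matrix();p=s['tool_pos']
g=lambda u,v,z:back('w',(212+u/5,80+v/5),z,c)
a,b=g(316,178,.09),g(311,415,.09);print(a,b,np.linalg.norm(a-b),np.degrees(np.arctan2(*(a-b)[1::-1])))
a,b=g(288,178,.09),g(282,410,.09);print(np.degrees(np.arctan2(*(a-b)[1::-1])))
a,b=g(344,180,.09),g(340,412,.09);print(np.degrees(np.arctan2(*(a-b)[1::-1])))
for q in [g(313,296,.09),g(312,293,.048)]:print(q,'tool frame',R.T@(q-p))
E
```

```text
[0.55843123 0.30518881 0.09      ] [0.58784401 0.27620324 0.09      ] 0.041294976450825194 135.41913936776922
134.84464620779593
135.93939437643203
[0.57270959 0.29098918 0.09      ] tool frame [0.0618312  0.00209805 0.13153402]
[0.57291601 0.29073408 0.048     ] tool frame [0.06150666 0.00205863 0.17353403]
```

>>> servo_tool:
  increments:
    - {"dp": [0.02, 0.001, 0], "rotation": [0, 0, 0]}
    - {"dp": [0.025, 0.001, 0], "rotation": [0, 0, 0]}
    - {"dp": [0.0167, 0, 0.005], "rotation": [0, 0, 0]}
    - {"dp": [0, 0, 0.02], "rotation": [0, 0, 1.2]}
    - {"dp": [0, 0, 0.025], "rotation": [0, 0, 0]}
    - {"dp": [0, 0, 0.025], "rotation": [0, 0, 0]}
    - {"dp": [0, 0, 0.015], "rotation": [0, 0, 0]}
    - {"dp": [0, 0, 0], "rotation": [0, 0, 0]}
  fingers: 0.1

```text
t: 10.05
tool_pos: [0.5716, 0.291, 0.1294]
tcp_rot: [-1.191, -2.904, 0.004]
ft_force: [-0.8, 0.5, 0.0]
finger_gap: 0.0471
```

```bash
python3 - <<'E'
from h import *
s=sense();R=Ro.from_rotvec(s['tcp_rot']).as_matrix();print(s['tool_pos'],'tooly az',np.degrees(np.arctan2(R[1,1],R[0,1])),s['finger_gap'])
im=capture('wrist');cv2.imwrite('pics/w4.png',im)
print(proj('wrist',[[.5728,.2909,.09],[.5728,.2909,.048]]), R.T@(np.array([.5728,.2909,.056])-s['tool_pos']))
E
```

```text
[0.57164352 0.29097682 0.12935642] tooly az 45.398686156084636 0.04707340321016803
[[272.16781879 239.74186581]
 [272.43583202 221.32811955]] [-0.00097813  0.00098687  0.07335242]
```

View pics/w4.png

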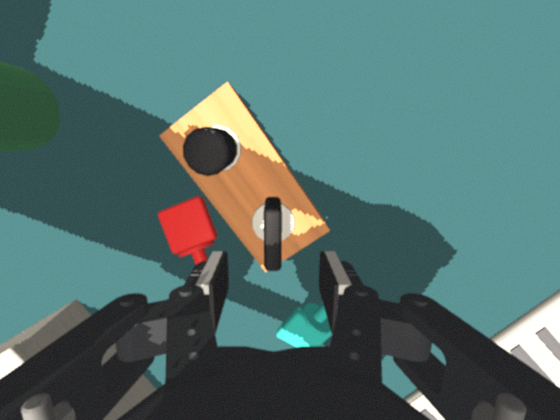

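>>> servo_tool:
  increments:
    - {"dp": [-0.001, 0.001, 0.015], "rotation": [0, 0, 0]}
    - {"dp": [0, 0, 0.015], "rotation": [0, 0, 0]}
    - {"dp": [0, 0, 0.015], "rotation": [0, 0, 0]}
    - {"dp": [0, 0, 0.015], "rotation": [0, 0, 0]}
    - {"dp": [0, 0, 0.01], "rotation": [0, 0, 0]}
    - {"dp": [0, 0, 0.003], "rotation": [0, 0, 0]}
    - {"dp": [0, 0, 0], "rotation": [0, 0, 0]}
    - {"dp": [0, 0, 0], "rotation": [0, 0, 0]}

```text
t: 10.9
tool_pos: [0.5745, 0.2911, 0.0591]
tcp_rot: [1.193, 2.906, 0.001]
ft_force: [0.1, -0.2, -0.1]
finger_gap: 0.0475
```

>>> servo_tool:
  increments:
    - {"dp": [0, 0, 0], "rotation": [0, 0, 0]}
    - {"dp": [0, 0, 0], "rotation": [0, 0, 0]}
    - {"dp": [0, 0, 0], "rotation": [0, 0, 0]}
    - {"dp": [0, 0, 0], "rotation": [0, 0, 0]}
    - {"dp": [0, 0, 0], "rotation": [0, 0, 0]}
    - {"dp": [0, 0, 0], "rotation": [0, 0, 0]}
    - {"dp": [0, 0, 0], "rotation": [0, 0, 0]}
    - {"dp": [0, 0, 0], "rotation": [0, 0, 0]}
  fingers: -1
  squeeze: 60

```text
t: 11.7
tool_pos: [0.5744, 0.2911, 0.0591]
tcp_rot: [1.193, 2.906, 0.001]
ft_force: [-0.5, -0.4, 6.1]
finger_gap: 0.0113
```

```bash
python3 - <<'E'
from h import *
s=sense();R=Ro.from_rotvec(s['tcp_rot']).as_matrix();print(s['tool_pos'],'tooly az',np.degrees(np.arctan2(R[1,1],R[0,1])),s['finger_gap'],s['ft_force'])
im=capture('wrist');cv2.imwrite('pics/w5.png',im)
E
```

```text
[0.57443584 0.29108006 0.05908135] tooly az 45.36870419518262 0.011302249659431917 [-0.50323223 -0.43916794  6.08617618]
```

View pics/w5.png

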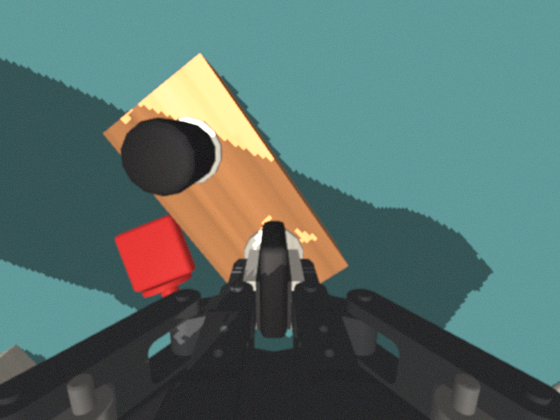

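>>> servo_tool:
  increments:
    - {"dp": [0, 0, -0.01], "rotation": [0, 0, 0]}
    - {"dp": [0, 0, -0.025], "rotation": [0, 0, 0]}
    - {"dp": [0, 0, -0.035], "rotation": [0, 0, 0]}
    - {"dp": [0, 0, -0.035], "rotation": [0, 0, 0]}
    - {"dp": [0, 0, -0.02], "rotation": [0, 0, 0]}
    - {"dp": [0, 0, -0.005], "rotation": [0, 0, 0]}
    - {"dp": [-0.01, -0.015, 0], "rotation": [0, 0, 0]}
    - {"dp": [-0.0176, -0.0269, 0], "rotation": [0, 0, 0]}

```text
t: 12.55
tool_pos: [0.5637, 0.2417, 0.1869]
tcp_rot: [-1.19, -2.906, 0.002]
ft_force: [1.2, -0.5, -0.6]
finger_gap: 0.0114
```

>>> servo_tool:
  increments:
    - {"dp": [-0.025, -0.035, 0], "rotation": [0, 0, 0]}
    - {"dp": [-0.025, -0.035, 0], "rotation": [0, 0, 0]}
    - {"dp": [-0.025, -0.035, 0], "rotation": [0, 0, 0]}
    - {"dp": [-0.025, -0.035, 0], "rotation": [0, 0, 0]}
    - {"dp": [-0.025, -0.035, 0], "rotation": [0, 0, 0]}
    - {"dp": [-0.025, -0.03, 0], "rotation": [0, 0, 0]}
    - {"dp": [-0.015, -0.02, 0], "rotation": [0, 0, 0]}
    - {"dp": [-0.005, -0.005, 0], "rotation": [0, 0, 0]}

```text
t: 13.35
tool_pos: [0.5225, -0.0439, 0.1872]
tcp_rot: [-1.196, -2.903, 0.002]
ft_force: [0.7, 0.4, -0.7]
finger_gap: 0.0109
```

>>> servo_tool:
  increments:
    - {"dp": [0, 0, 0], "rotation": [0, 0, -5]}
    - {"dp": [0, 0, 0], "rotation": [0, 0, -6]}
    - {"dp": [0, 0, 0], "rotation": [0, 0, -5]}
    - {"dp": [0, 0, 0], "rotation": [0, 0, -4]}
    - {"dp": [0, 0, 0], "rotation": [0, 0, 0]}
    - {"dp": [0, 0, 0], "rotation": [0, 0, 0]}
    - {"dp": [0, 0, 0], "rotation": [0, 0, 0]}
    - {"dp": [0, 0, 0], "rotation": [0, 0, 0]}

```text
t: 14.15
tool_pos: [0.5237, -0.0413, 0.1884]
tcp_rot: [-0.672, -3.069, 0.0]
ft_force: [0.3, -0.4, -1.1]
finger_gap: 0.011
```

```bash
python3 - <<'E'
from h import *
s=sense();R=Ro.from_rotvec(s['tcp_rot']).as_matrix();print(s['tool_pos'],'tooly az',np.degrees(np.arctan2(R[1,1],R[0,1])),s['finger_gap'],s['ft_force'])
print(R.T@(np.array([.524,-.0412,.15])-s['tool_pos']))
im=capture('wrist');cv2.imwrite('pics/w6.png',im)
cv2.imwrite('pics/w6c.png',cv2.resize(im[150:300,190:360],None,fx=4,fy=4,interpolation=2))
cv2.imwrite('pics/side6.png',cv2.resize(capture('side')[120:270,180:340],None,fx=4,fy=4,interpolation=2))
E
```

```text
[ 0.52371831 -0.04125255  0.18837165] tooly az 65.30819739110257 0.011040045237102227 [ 0.32118518 -0.38447099 -1.09922765]
[-0.00024229  0.00017143  0.03837157]
```

View pics/w6c.png

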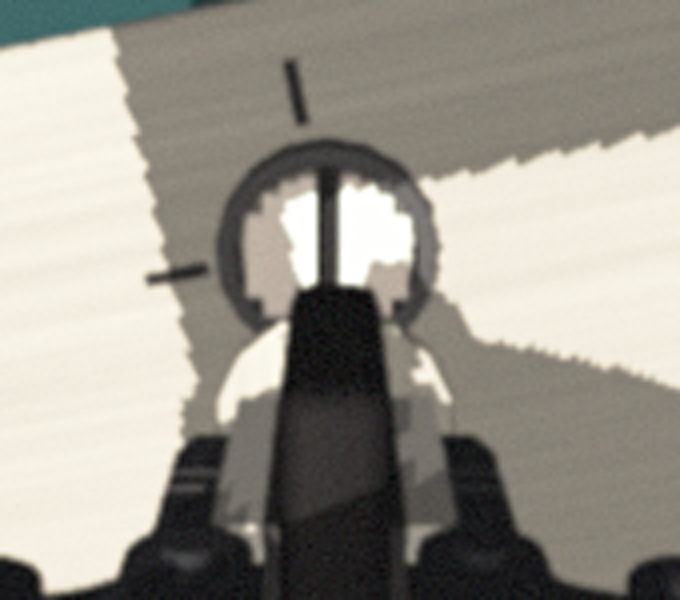

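View pics/side6.png

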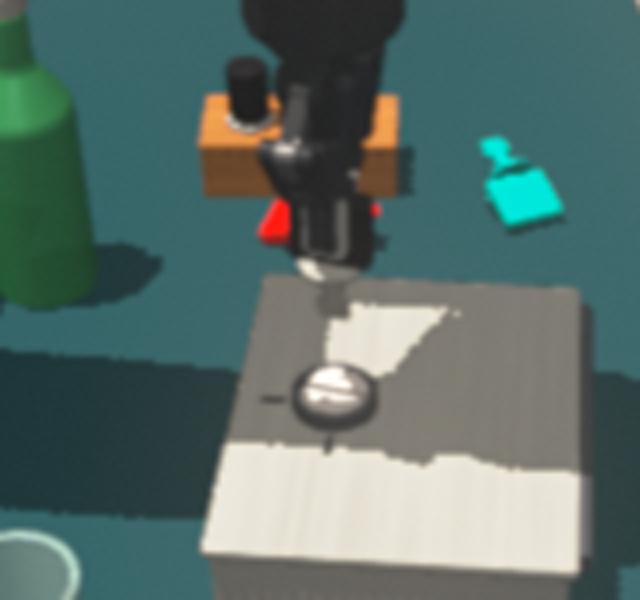

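```bash
python3 - <<'E'
import cv2,numpy as np
im=cv2.imread('pics/w6.png');g=cv2.cvtColor(im,cv2.COLOR_BGR2GRAY).astype(float)
for r in (196,202,208,214,218,226,232,240,246,250,254):
    print(r,g[r,240:310].astype(int).tolist())
E
```

```text
196 [133, 131, 133, 133, 132, 133, 132, 129, 117, 90, 65, 63, 63, 69, 63, 62, 67, 71, 74, 103, 143, 166, 165, 169, 172, 180, 182, 180, 150, 83, 36, 33, 36, 45, 81, 150, 223, 236, 208, 174, 169, 186, 214, 214, 146, 108, 110, 98, 88, 97, 103, 107, 103, 102, 152, 215, 238, 238, 235, 232, 235, 238, 238, 236, 237, 237, 237, 236, 237, 237]
202 [136, 135, 137, 135, 133, 114, 79, 63, 67, 68, 67, 72, 83, 92, 106, 137, 173, 181, 181, 180, 194, 234, 253, 255, 255, 255, 255, 255, 254, 153, 51, 59, 67, 80, 158, 244, 255, 255, 254, 254, 254, 254, 254, 254, 254, 255, 255, 254, 221, 155, 145, 125, 117, 121, 121, 117, 108, 118, 184, 235, 240, 240, 240, 239, 240, 238, 238, 237, 236, 237]
208 [133, 130, 132, 122, 96, 71, 66, 65, 62, 69, 100, 151, 176, 183, 183, 180, 181, 182, 180, 179, 180, 200, 242, 255, 255, 255, 255, 255, 254, 153, 53, 62, 62, 82, 152, 244, 255, 255, 255, 254, 254, 254, 254, 254, 254, 254, 254, 254, 254, 254, 255, 255, 247, 175, 119, 120, 119, 116, 127, 180, 230, 238, 236, 237, 238, 237, 238, 238, 238, 239]
214 [132, 134, 138, 121, 90, 71, 65, 64, 62, 54, 90, 148, 176, 181, 182, 180
[... 1849 characters left out ...]
198, 232, 223, 166, 126, 129, 126, 130, 127, 131, 127, 129]
250 [137, 136, 134, 144, 194, 237, 245, 244, 236, 194, 141, 128, 130, 128, 120, 115, 117, 113, 106, 78, 38, 34, 39, 36, 42, 44, 40, 44, 46, 42, 41, 39, 42, 42, 36, 41, 42, 43, 48, 42, 43, 42, 37, 28, 39, 19, 33, 45, 70, 86, 84, 87, 98, 114, 118, 115, 114, 121, 127, 147, 181, 202, 180, 136, 131, 130, 130, 132, 129, 134]
254 [132, 130, 129, 137, 185, 234, 235, 216, 177, 130, 113, 114, 114, 114, 115, 117, 114, 109, 97, 54, 33, 37, 43, 48, 48, 56, 53, 55, 58, 56, 57, 54, 54, 53, 51, 52, 51, 47, 49, 47, 53, 47, 47, 44, 39, 39, 30, 31, 51, 80, 81, 83, 95, 110, 116, 116, 113, 117, 118, 131, 138, 135, 127, 116, 134, 130, 130, 131, 130, 128]
```

>>> servo_tool:
  increments:
    - {"dp": [0, -0.0012, 0.01], "rotation": [0, 0, 0]}
    - {"dp": [0, 0, 0.015], "rotation": [0, 0, 0]}
    - {"dp": [0, 0, 0.01], "rotation": [0, 0, 0]}
    - {"dp": [0, 0, 0.007], "rotation": [0, 0, 0]}
    - {"dp": [0, 0, 0.003], "rotation": [0, 0, 0]}
    - {"dp": [0, 0, 0], "rotation": [0, 0, 0]}
    - {"dp": [0, 0, 0], "rotation": [0, 0, 0]}
    - {"dp": [0, 0, 0], "rotation": [0, 0, 0]}

```text
t: 15.05
tool_pos: [0.5235, -0.0425, 0.144]
tcp_rot: [0.67, 3.069, -0.0]
ft_force: [0.1, -0.1, -1.6]
finger_gap: 0.011
```

```bash
python3 - <<'E'
from h import *
s=sense();R=Ro.from_rotvec(s['tcp_rot']).as_matrix();print(s['tool_pos'],'tooly az',np.degrees(np.arctan2(R[1,1],R[0,1])),s['finger_gap'],s['ft_force'])
im=capture('wrist');cv2.imwrite('pics/w7.png',im)
cv2.imwrite('pics/w7c.png',cv2.resize(im[150:300,190:360],None,fx=4,fy=4,interpolation=2))
g=cv2.cvtColor(im,cv2.COLOR_BGR2GRAY)
for r in (186,190,194,198,202,206,210,214,218): print(r,g[r,255:292].tolist())
cv2.imwrite('pics/side7.png',cv2.resize(capture('side')[150:250,210:320],None,fx=6,fy=6,interpolation=2))
E
```

```text
[ 0.52351491 -0.04245811  0.14400183] tooly az 65.36762177135219 0.011033779082263242 [ 0.14954427 -0.07479232 -1.59077997]
186 [134, 136, 134, 136, 136, 136, 133, 108, 58, 33, 42, 77, 116, 137, 141, 139, 138, 138, 138, 138, 141, 140, 140, 137, 138, 138, 138, 135, 134, 136, 138, 135, 134, 135, 132, 133, 132]
190 [138, 140, 137, 140, 139, 137, 134, 127, 109, 82, 79, 94, 114, 134, 133, 134, 134, 131, 134, 135, 134, 133, 132, 133, 130, 131, 133, 134, 131, 134, 135, 131, 132, 134, 134, 135, 133]
194 [135, 134, 136, 133, 135, 138, 135, 134, 133, 134, 130, 130, 123, 120, 113, 111, 100, 96, 99, 103, 106, 109, 117, 122, 128, 128, 128, 129, 128, 133, 129, 133, 133, 134, 131, 131, 134]
198 [129, 123, 101, 75, 58, 40, 44, 41, 47, 43, 46, 51, 54, 59, 56, 60, 63, 63, 61, 62, 59, 56, 53, 55, 55, 53, 46, 47, 46, 41, 46, 56, 75, 93, 111, 127, 130]
202 [55, 55, 61, 62, 70, 68, 66, 68, 66, 64, 66, 65, 64, 70, 66, 64, 62, 66, 67, 63, 62, 64, 66, 63, 63, 65, 65, 65, 67, 68, 67, 65, 62, 65, 56, 51, 45]
206 [66, 64, 63, 67, 67, 72, 75, 82, 98, 120, 131, 132, 133, 124, 94, 52, 35, 40, 39, 36, 41, 68, 121, 159, 157, 134, 129, 117, 85, 72, 73, 83, 93, 104, 114, 110, 95]
210 [111, 120, 131, 152, 178, 189, 206, 231, 249, 254, 255, 255, 255, 244, 165, 73, 47, 55, 55, 59, 71, 134, 236, 255, 255, 255, 255, 255, 255, 255, 255, 255, 254, 204, 139, 126, 115]
214 [255, 255, 255, 255, 255, 255, 255, 255, 255, 255, 255, 255, 255, 255, 236, 117, 45, 61, 66, 62, 69, 133, 234, 255, 255, 255, 255, 254, 255, 255, 255, 255, 255, 255, 255, 255, 255]
218 [225, 252, 255, 255, 255, 255, 255, 254, 255, 255, 255, 255, 255, 255, 232, 116, 56, 60, 63, 60, 63, 95, 139, 175, 186, 221, 247, 242, 219, 196, 190, 220, 246, 249, 242, 245, 255]
```

View pics/w7c.png

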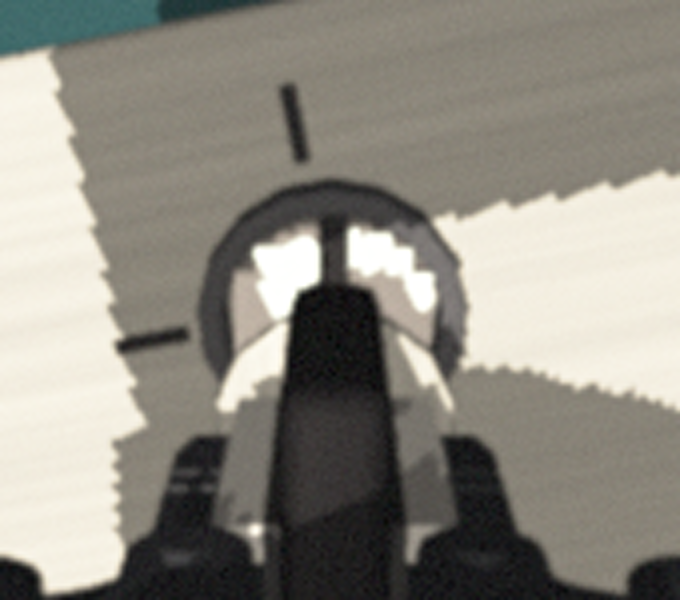

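View pics/side7.png

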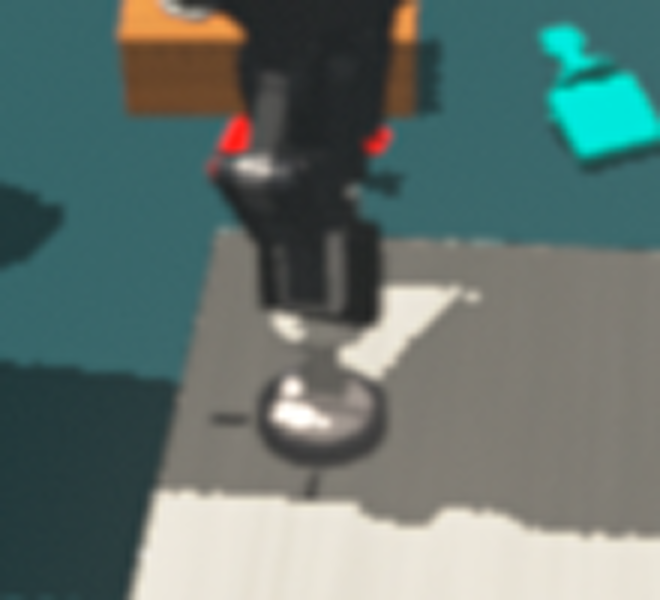

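>>> servo_tool:
  increments:
    - {"dp": [0, 0, 0.002], "rotation": [0, 0, 0]}
    - {"dp": [0, 0, 0.002], "rotation": [0, 0, 0]}
    - {"dp": [0, 0, 0.0015], "rotation": [0, 0, 0]}
    - {"dp": [0, 0, 0.0015], "rotation": [0, 0, 0]}
    - {"dp": [0, 0, 0.001], "rotation": [0, 0, 0]}
    - {"dp": [0, 0, 0.001], "rotation": [0, 0, 0]}
    - {"dp": [0, 0, 0], "rotation": [0, 0, 0]}
    - {"dp": [0, 0, 0], "rotation": [0, 0, 0]}

```text
t: 15.95
tool_pos: [0.5233, -0.0424, 0.1346]
tcp_rot: [-0.67, -3.069, 0.0]
ft_force: [-1.4, -0.3, -1.2]
finger_gap: 0.0113
```

>>> servo_tool:
  increments:
    - {"dp": [0, 0, 0.001], "rotation": [0, 0, 0]}
    - {"dp": [0, 0, 0.001], "rotation": [0, 0, 0]}
    - {"dp": [0, 0, 0.0005], "rotation": [0, 0, 0]}
    - {"dp": [0, 0, 0.0005], "rotation": [0, 0, 0]}
    - {"dp": [0, 0, 0], "rotation": [0, 0, 0]}
    - {"dp": [0, 0, 0], "rotation": [0, 0, 0]}
    - {"dp": [0, 0, 0], "rotation": [0, 0, 0]}
    - {"dp": [0, 0, 0], "rotation": [0, 0, 0]}

```text
t: 16.75
tool_pos: [0.5233, -0.0424, 0.1316]
tcp_rot: [0.67, 3.069, -0.0]
ft_force: [0.1, -0.6, -1.1]
finger_gap: 0.0112
```

```bash
python3 - <<'E'
from h import *
s=sense();print(s['tool_pos'],s['finger_gap'],s['ft_force'],s['wrist_torque'])
im=capture('wrist');cv2.imwrite('pics/w8c.png',cv2.resize(im[150:300,190:360],None,fx=4,fy=4,interpolation=2))
cv2.imwrite('pics/side8.png',cv2.resize(capture('side')[150:250,210:320],None,fx=6,fy=6,interpolation=2))
E
```

```text
[ 0.5233206  -0.04239769  0.13155829] 0.01115179467423169 [ 0.06974967 -0.62211908 -1.11996278] [ 0.00933692  0.03369479 -0.00088005]
```

View pics/w8c.png

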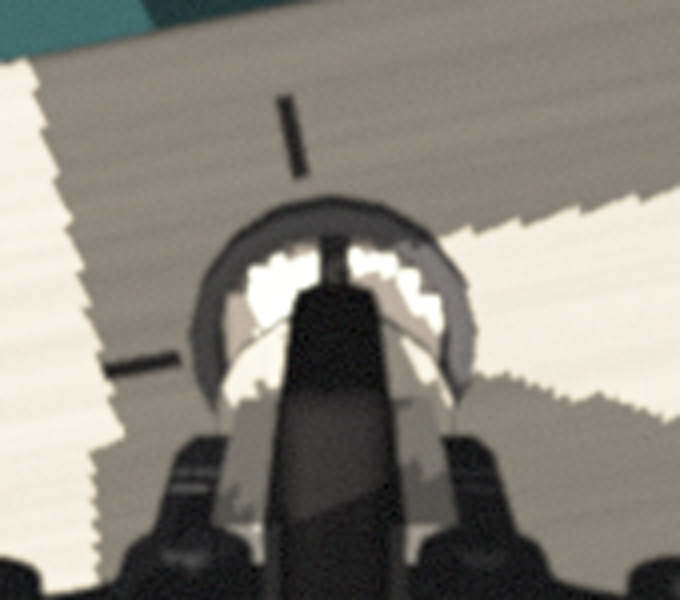

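View pics/side8.png

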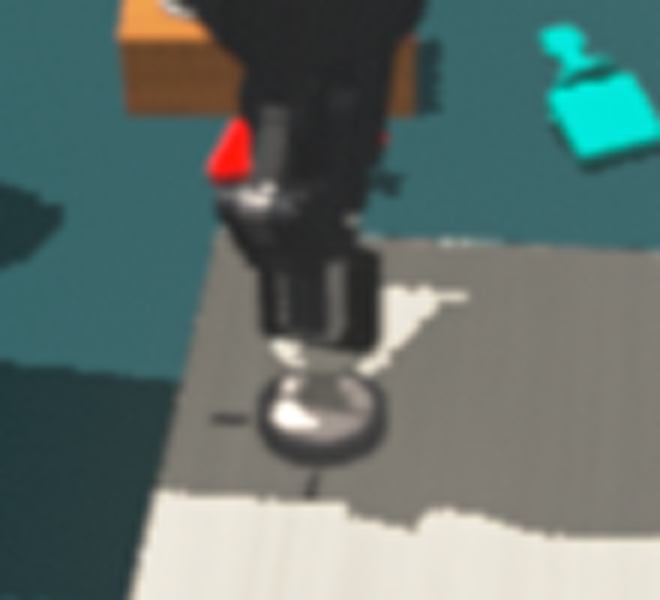

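```bash
python3 - <<'E'
from h import *
c=cam('side')
for z in (.09,.1,.1165,.12):print(z,((proj('s',[.5224,-.042,z],c)[0]-[210,150])*6).round())
im=capture('side');cv2.imwrite('pics/side9.png',cv2.resize(im[195:232,245:285],None,fx=16,fy=16,interpolation=2))
E
```

```text
0.09 [319. 405.]
0.1 [318. 384.]
0.1165 [317. 349.]
0.12 [317. 342.]
```

View pics/side9.png

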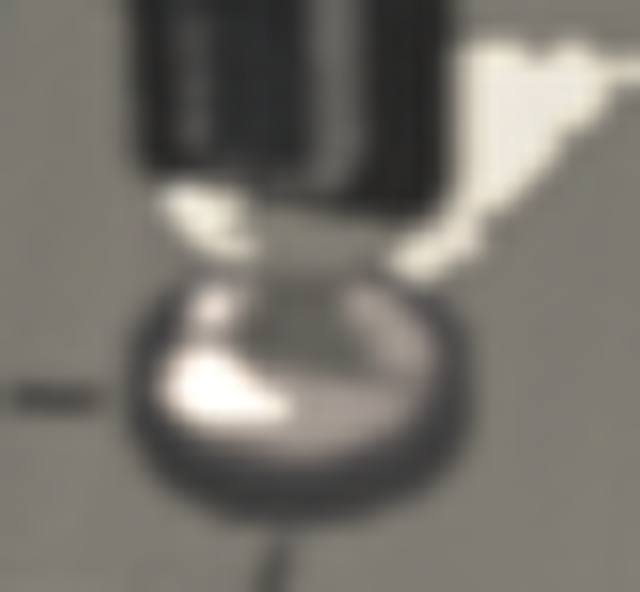

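>>> servo_tool:
  increments:
    - {"dp": [0, 0, 0], "rotation": [0, 0, 2]}
    - {"dp": [0, 0, 0], "rotation": [0, 0, 4]}
    - {"dp": [0, 0, 0], "rotation": [0, 0, 5]}
    - {"dp": [0, 0, 0], "rotation": [0, 0, 5]}
    - {"dp": [0, 0, 0], "rotation": [0, 0, 5]}
    - {"dp": [0, 0, 0], "rotation": [0, 0, 5]}
    - {"dp": [0, 0, 0], "rotation": [0, 0, 4]}
    - {"dp": [0, 0, 0], "rotation": [0, 0, 0]}

```text
t: 17.7
tool_pos: [0.5231, -0.0427, 0.1315]
tcp_rot: [-1.443, -2.79, 0.001]
ft_force: [-2.8, -1.7, -0.6]
finger_gap: 0.0112
```

```bash
python3 - <<'E'
from h import *
s=sense();R=Ro.from_rotvec(s['tcp_rot']).as_matrix();print(s['tool_pos'],'tooly az',np.degrees(np.arctan2(R[1,1],R[0,1])),s['finger_gap'],s['ft_force'],s['wrist_torque'],R.T@s['ft_force'])
im=capture('wrist');cv2.imwrite('pics/w9c.png',cv2.resize(im[150:300,190:360],None,fx=4,fy=4,interpolation=2))
E
```

```text
[ 0.52306995 -0.04265844  0.13150874] tooly az 35.28932346422904 0.011177004795782736 [-2.75883871 -1.70463176 -0.61835311] [-0.57931278  0.61427515  0.05442767] [ 0.20245723 -3.23614567  0.62104211]
```

View pics/w9c.png

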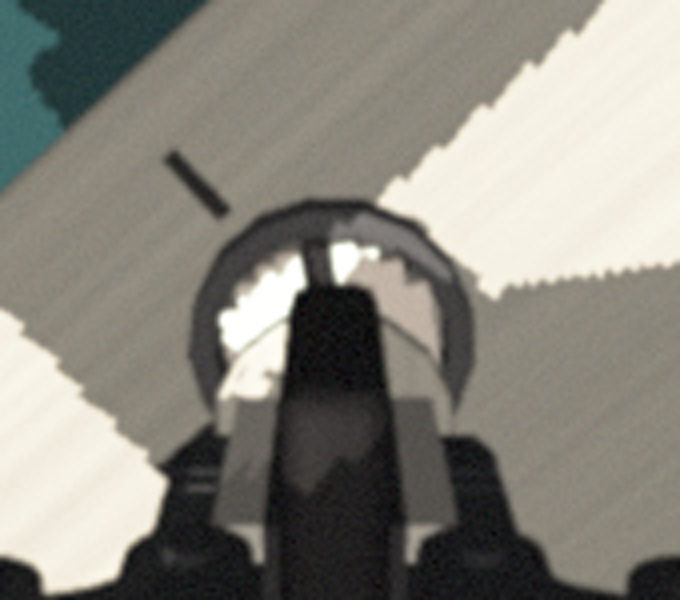

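>>> servo_tool:
  increments:
    - {"dp": [0, 0, 0], "rotation": [0, 0, 3]}
    - {"dp": [0, 0, 0], "rotation": [0, 0, 6]}
    - {"dp": [0, 0, 0], "rotation": [0, 0, 7]}
    - {"dp": [0, 0, 0], "rotation": [0, 0, 7]}
    - {"dp": [0, 0, 0], "rotation": [0, 0, 7]}
    - {"dp": [0, 0, 0], "rotation": [0, 0, 7]}
    - {"dp": [0, 0, 0], "rotation": [0, 0, 6]}
    - {"dp": [0, 0, 0], "rotation": [0, 0, 5]}

```text
t: 18.55
tool_pos: [0.5227, -0.0427, 0.1314]
tcp_rot: [-2.454, -1.961, 0.003]
ft_force: [-6.9, -4.6, 1.9]
finger_gap: 0.0109
```

>>> servo_tool:
  increments:
    - {"dp": [0, 0, 0], "rotation": [0, 0, 2]}
    - {"dp": [0, 0, 0], "rotation": [0, 0, 1]}
    - {"dp": [0, 0, 0], "rotation": [0, 0, 1]}
    - {"dp": [0, 0, 0], "rotation": [0, 0, 0]}
    - {"dp": [0, 0, 0], "rotation": [0, 0, 0]}
    - {"dp": [0, 0, 0], "rotation": [0, 0, 0]}
    - {"dp": [0, 0, 0], "rotation": [0, 0, 0]}
    - {"dp": [0, 0, 0], "rotation": [0, 0, 0]}

```text
t: 19.35
tool_pos: [0.5226, -0.0427, 0.1314]
tcp_rot: [-2.517, -1.88, 0.003]
ft_force: [-7.2, -4.2, 2.0]
finger_gap: 0.0109
```

```bash
python3 - <<'E'
from h import *
s=sense();R=Ro.from_rotvec(s['tcp_rot']).as_matrix();print(s['tool_pos'],'tooly az',np.degrees(np.arctan2(R[1,1],R[0,1])),s['finger_gap'],s['ft_force'],s['wrist_torque'],R.T@s['ft_force'])
im=capture('wrist');cv2.imwrite('pics/w10c.png',cv2.resize(im[150:300,190:360],None,fx=4,fy=4,interpolation=2))
E
```

```text
[ 0.52264725 -0.04269436  0.13143494] tooly az -16.48766033664071 0.010901135679785099 [-7.18642427 -4.16617618  2.01993281] [-0.79081194  1.50965889  0.05531037] [-6.03658482 -5.7113235  -2.00556076]
```

View pics/w10c.png

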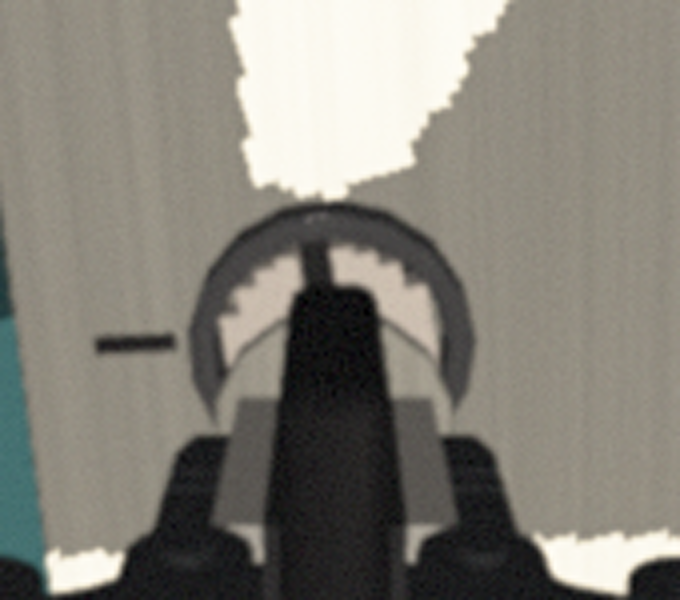

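>>> servo_tool:
  increments:
    - {"dp": [0, 0, 0], "rotation": [0, 0, 1]}
    - {"dp": [0, 0, 0], "rotation": [0, 0, 1]}
    - {"dp": [0, 0, 0], "rotation": [0, 0, 1]}
    - {"dp": [0, 0, 0], "rotation": [0, 0, 1]}
    - {"dp": [0, 0, 0], "rotation": [0, 0, 1]}
    - {"dp": [0, 0, 0], "rotation": [0, 0, 0]}
    - {"dp": [0, 0, 0], "rotation": [0, 0, 0]}
    - {"dp": [0, 0, 0], "rotation": [0, 0, 0]}

```text
t: 20.2
tool_pos: [0.5226, -0.0426, 0.1314]
tcp_rot: [-2.596, -1.768, 0.003]
ft_force: [-6.8, -3.4, 2.6]
finger_gap: 0.0109
```

```bash
python3 - <<'E'
from h import *
s=sense();R=Ro.from_rotvec(s['tcp_rot']).as_matrix();print(s['tool_pos'],'tooly az',np.degrees(np.arctan2(R[1,1],R[0,1])),s['finger_gap'],s['ft_force'],s['wrist_torque'],R.T@s['ft_force'])
im=capture('wrist');cv2.imwrite('pics/w11c.png',cv2.resize(im[150:300,190:360],None,fx=4,fy=4,interpolation=2))
E
```

```text
[ 0.52261675 -0.04264315  0.13142223] tooly az -21.485274623804653 0.010947031366918398 [-6.80805895 -3.36776561  2.5800629 ] [-0.85167944  1.62709033  0.05905817] [-5.63027841 -5.10513089 -2.56628915]
```

View pics/w11c.png

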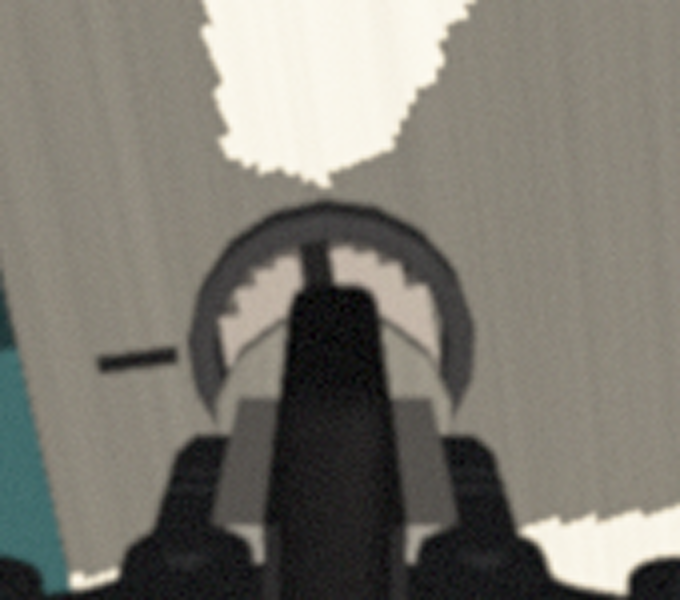

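>>> servo_tool:
  increments:
    - {"dp": [0, 0, 0], "rotation": [0, 0, 1]}
    - {"dp": [0, 0, 0], "rotation": [0, 0, 1]}
    - {"dp": [0, 0, 0], "rotation": [0, 0, 1]}
    - {"dp": [0, 0, 0], "rotation": [0, 0, 1]}
    - {"dp": [0, 0, 0], "rotation": [0, 0, 0]}
    - {"dp": [0, 0, 0], "rotation": [0, 0, 0]}
    - {"dp": [0, 0, 0], "rotation": [0, 0, 0]}
    - {"dp": [0, 0, 0], "rotation": [0, 0, 0]}

```text
t: 21.05
tool_pos: [0.5226, -0.0427, 0.1314]
tcp_rot: [-2.656, -1.677, 0.003]
ft_force: [-8.0, -3.6, 3.0]
finger_gap: 0.0111
```

```bash
python3 - <<'E'
from h import *
s=sense();R=Ro.from_rotvec(s['tcp_rot']).as_matrix();print(s['tool_pos'],'tooly az',np.degrees(np.arctan2(R[1,1],R[0,1])),s['finger_gap'],s['ft_force'],s['wrist_torque'],R.T@s['ft_force'])
im=capture('wrist');cv2.imwrite('pics/w12c.png',cv2.resize(im[150:300,190:360],None,fx=4,fy=4,interpolation=2))
E
```

```text
[ 0.52259218 -0.0426691   0.13143107] tooly az -25.480332995702234 0.011090390153618058 [-7.9970217  -3.58166047  2.96072772] [-0.80895256  1.66885785  0.19023252] [-6.67762197 -5.68237251 -2.94390283]
```

View pics/w12c.png

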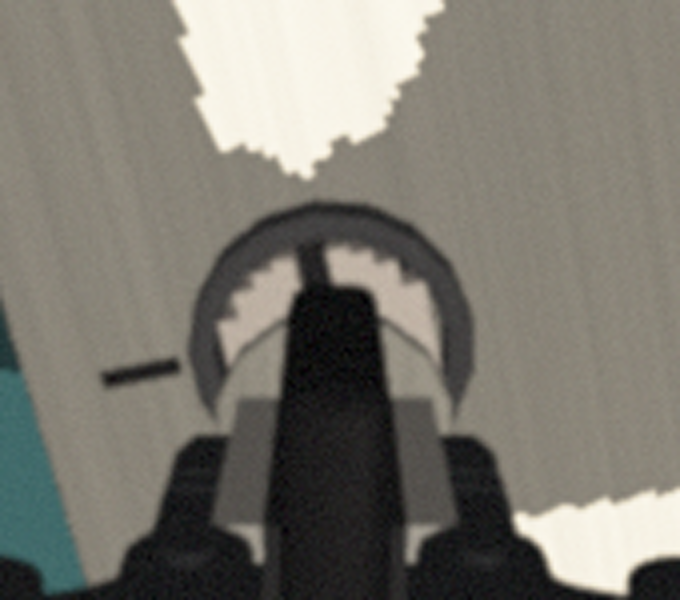

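>>> servo_tool:
  increments:
    - {"dp": [0, 0, 0], "rotation": [0, 0, -3]}
    - {"dp": [0, 0, 0], "rotation": [0, 0, -3]}
    - {"dp": [0, 0, 0], "rotation": [0, 0, -3]}
    - {"dp": [0, 0, 0], "rotation": [0, 0, 0]}
    - {"dp": [0, 0, -0.003], "rotation": [0, 0, 0]}
    - {"dp": [0, 0, -0.005], "rotation": [0, 0, 0]}
    - {"dp": [0, 0, -0.01], "rotation": [0, 0, 0]}
    - {"dp": [0, 0, -0.015], "rotation": [0, 0, 0]}

```text
t: 21.9
tool_pos: [0.5233, -0.0423, 0.1653]
tcp_rot: [-2.52, -1.876, 0.0]
ft_force: [0.3, 0.0, -0.9]
finger_gap: 0.0108
```

>>> servo_tool:
  increments:
    - {"dp": [0, 0, -0.025], "rotation": [0, 0, -4]}
    - {"dp": [0, 0, -0.02], "rotation": [0, 0, -8]}
    - {"dp": [0, 0, 0], "rotation": [0, 0, -8]}
    - {"dp": [0, 0, 0], "rotation": [0, 0, -8]}
    - {"dp": [0, 0, 0], "rotation": [0, 0, -8]}
    - {"dp": [0, 0, 0], "rotation": [0, 0, -8]}
    - {"dp": [0, 0, 0], "rotation": [0, 0, -8]}
    - {"dp": [0, 0, 0], "rotation": [0, 0, -8]}

```text
t: 22.7
tool_pos: [0.5236, -0.0424, 0.2106]
tcp_rot: [1.235, 2.887, 0.0]
ft_force: [0.3, 0.5, -1.6]
finger_gap: 0.0112
```

```bash
python3 - <<'E'
from h import *
s=sense();R=Ro.from_rotvec(s['tcp_rot']).as_matrix();az=np.degrees(np.arctan2(R[1,1],R[0,1]));print(s['tool_pos'],'tooly az',az,s['finger_gap'],s['ft_force'])
print(45.37-az, R.T@(np.array([.5744,.2911,.19])-s['tool_pos']))
im=capture('wrist');cv2.imwrite('pics/w13.png',im)
b=capture('side');cv2.imwrite('pics/side13.png',cv2.resize(b[120:270,180:340],None,fx=4,fy=4,interpolation=2))
E
```

```text
[ 0.52356593 -0.04239275  0.21062134] tooly az 43.68320432146785 0.011198675142412302 [ 0.29199914  0.4866035  -1.55589429]
1.6867956785321496 [0.20608445 0.26707996 0.02059739]
```

View pics/w13.png

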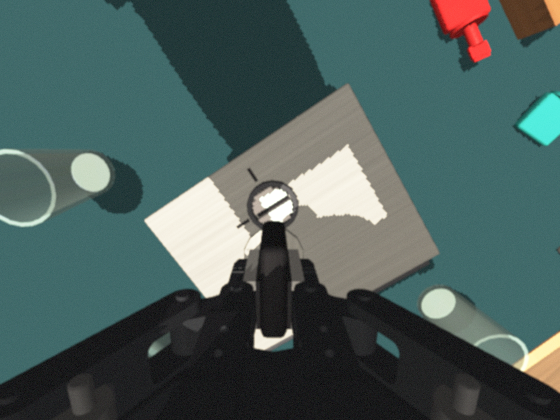

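View pics/side13.png

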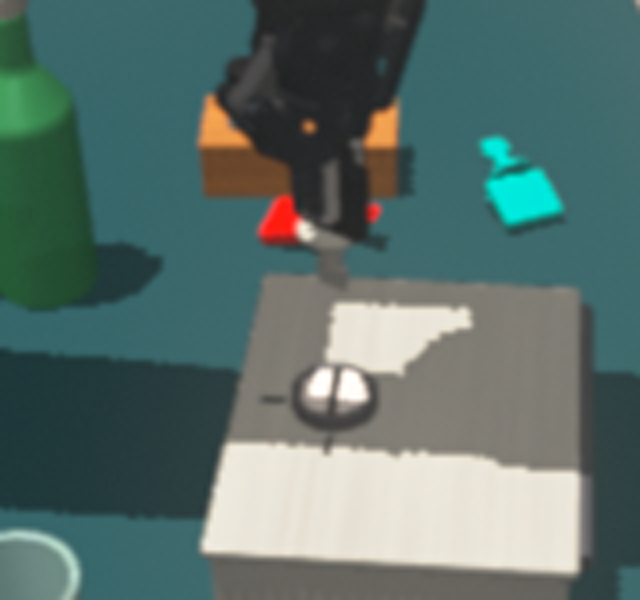

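>>> servo_tool:
  increments:
    - {"dp": [0.015, 0.02, 0], "rotation": [0, 0, 0]}
    - {"dp": [0.025, 0.032, 0], "rotation": [0, 0, 0]}
    - {"dp": [0.028, 0.036, 0], "rotation": [0, 0, 0]}
    - {"dp": [0.03, 0.039, 0], "rotation": [0, 0, 0]}
    - {"dp": [0.03, 0.039, 0], "rotation": [0, 0, 0]}
    - {"dp": [0.03, 0.039, 0], "rotation": [0, 0, 0]}
    - {"dp": [0.028, 0.036, 0], "rotation": [0, 0, 0]}
    - {"dp": [0.02, 0.026, 0], "rotation": [0, 0, -1.7]}

```text
t: 23.6
tool_pos: [0.5759, 0.2937, 0.2099]
tcp_rot: [1.206, 2.901, 0.001]
ft_force: [-0.1, -1.5, 0.2]
finger_gap: 0.0111
```

>>> servo_tool:
  increments:
    - {"dp": [0, 0, 0.02], "rotation": [0, 0, 0]}
    - {"dp": [0, 0, 0.02], "rotation": [0, 0, 0]}
    - {"dp": [0, 0, 0.02], "rotation": [0, 0, 0]}
    - {"dp": [0, 0, 0.015], "rotation": [0, 0, 0]}
    - {"dp": [0, 0, 0.01], "rotation": [0, 0, 0]}
    - {"dp": [0, 0, 0], "rotation": [0, 0, 0]}
    - {"dp": [0, 0, 0], "rotation": [0, 0, 0]}
    - {"dp": [0, 0, 0], "rotation": [0, 0, 0]}

```text
t: 24.4
tool_pos: [0.5764, 0.2908, 0.1257]
tcp_rot: [1.201, 2.902, 0.002]
ft_force: [-0.2, -0.7, -0.5]
finger_gap: 0.0114
```

```bash
python3 - <<'E'
from h import *
s=sense();R=Ro.from_rotvec(s['tcp_rot']).as_matrix();az=np.degrees(np.arctan2(R[1,1],R[0,1]));print(s['tool_pos'],'tooly az',az,s['finger_gap'],s['ft_force'])
print(45.37-az, R.T@(np.array([.5744,.2911,.0591])-s['tool_pos']))
im=capture('wrist');cv2.imwrite('pics/w14.png',im)
E
```

```text
[0.57641183 0.29082817 0.12565259] tooly az 45.034035301780634 0.01143967553507665 [-0.19587757 -0.72337676 -0.52089435]
0.3359646982193638 [ 0.00166177 -0.00132064  0.0665497 ]
```

View pics/w14.png

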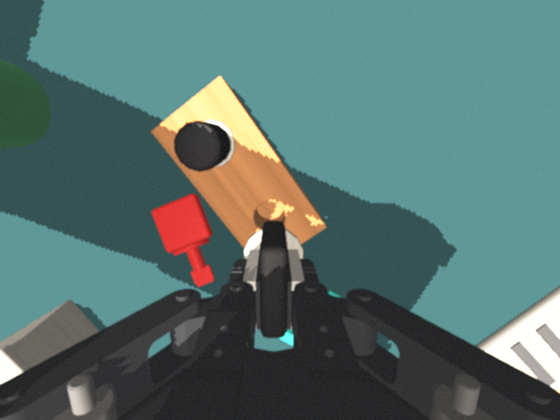

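>>> servo_tool:
  increments:
    - {"dp": [0.0017, -0.0013, 0], "rotation": [0, 0, -0.3]}
    - {"dp": [0, 0, 0.012], "rotation": [0, 0, 0]}
    - {"dp": [0, 0, 0.014], "rotation": [0, 0, 0]}
    - {"dp": [0, 0, 0.014], "rotation": [0, 0, 0]}
    - {"dp": [0, 0, 0.014], "rotation": [0, 0, 0]}
    - {"dp": [0, 0, 0.007], "rotation": [0, 0, 0]}
    - {"dp": [0, 0, 0.003], "rotation": [0, 0, 0]}
    - {"dp": [0, 0, 0], "rotation": [0, 0, 0]}

```text
t: 25.25
tool_pos: [0.5738, 0.291, 0.0602]
tcp_rot: [-1.193, -2.906, 0.001]
ft_force: [-0.2, 0.4, -0.9]
finger_gap: 0.011
```

>>> servo_tool:
  increments:
    - {"dp": [0, 0, 0.0007], "rotation": [0, 0, 0]}
    - {"dp": [0, 0, 0], "rotation": [0, 0, 0]}
    - {"dp": [0, 0, 0], "rotation": [0, 0, 0]}
    - {"dp": [0, 0, 0], "rotation": [0, 0, 0]}
    - {"dp": [0, 0, 0], "rotation": [0, 0, 0]}
    - {"dp": [0, 0, 0], "rotation": [0, 0, 0]}
    - {"dp": [0, 0, 0], "rotation": [0, 0, 0]}
    - {"dp": [0, 0, 0], "rotation": [0, 0, 0]}

```text
t: 26.05
tool_pos: [0.5738, 0.291, 0.0598]
tcp_rot: [-1.193, -2.906, 0.0]
ft_force: [-0.5, -0.6, -2.1]
finger_gap: 0.0112
```

>>> servo_tool:
  increments:
    - {"dp": [0, 0, 0], "rotation": [0, 0, 0]}
    - {"dp": [0, 0, 0], "rotation": [0, 0, 0]}
    - {"dp": [0, 0, 0], "rotation": [0, 0, 0]}
    - {"dp": [0, 0, 0], "rotation": [0, 0, 0]}
    - {"dp": [0, 0, 0], "rotation": [0, 0, 0]}
    - {"dp": [0, 0, 0], "rotation": [0, 0, 0]}
    - {"dp": [0, 0, 0], "rotation": [0, 0, 0]}
    - {"dp": [0, 0, 0], "rotation": [0, 0, 0]}
  fingers: 0.1

```text
t: 26.85
tool_pos: [0.5738, 0.291, 0.0598]
tcp_rot: [-1.193, -2.906, 0.0]
ft_force: [1.2, -0.2, -0.3]
finger_gap: 0.0466
```

>>> servo_tool:
  increments:
    - {"dp": [0, 0, -0.01], "rotation": [0, 0, 0]}
    - {"dp": [0, 0, -0.02], "rotation": [0, 0, 0]}
    - {"dp": [0, 0, -0.03], "rotation": [0, 0, 0]}
    - {"dp": [-0.01, 0, -0.035], "rotation": [0, 0, 0]}
    - {"dp": [-0.02, 0, -0.035], "rotation": [0, 0, 0]}
    - {"dp": [-0.02, 0, -0.02], "rotation": [0, 0, 0]}
    - {"dp": [-0.01, 0, -0.01], "rotation": [0, 0, 0]}
    - {"dp": [0, 0, 0], "rotation": [0, 0, 0]}

```text
t: 27.65
tool_pos: [0.6174, 0.2481, 0.221]
tcp_rot: [1.194, 2.904, 0.001]
ft_force: [-0.7, 1.0, -0.7]
finger_gap: 0.0471
```

```bash
python3 - <<'E'
from h import *
s=sense();print(s['tool_pos'],s['finger_gap'],s['ft_force'])
im=capture('wrist');cv2.imwrite('pics/w15.png',im)
b=capture('side');cv2.imwrite('pics/side15.png',cv2.resize(b[110:350,160:400],None,fx=2.5,fy=2.5,interpolation=2))
E
```

```text
[0.61739702 0.24813085 0.22095503] 0.047057186452243105 [-0.70192836  0.9760609  -0.69502365]
```

View pics/w15.png

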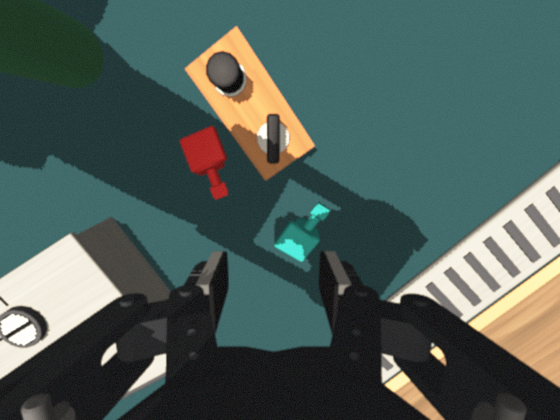

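View pics/side15.png

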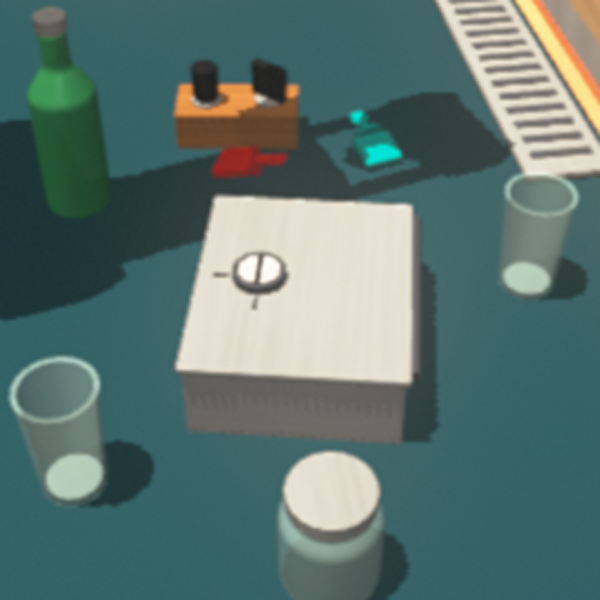

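```bash
python3 - <<'E'
from h import *
im=cv2.imread('pics/w13.png');cv2.imwrite('pics/w13c.png',cv2.resize(im[160:240,220:320],None,fx=7,fy=7,interpolation=2))
E
```

```text
(no output)
```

View pics/w13c.png

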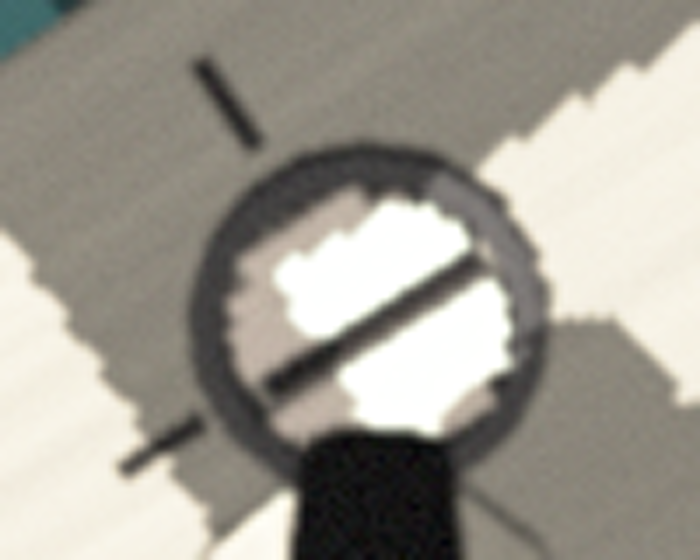

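```bash
python3 -c "
from workcell import *
print(close_job())"
```

```text
the job is handed in; nothing more can be done
None
```

I pushed the lid shut, turned the lock a quarter turn clockwise with the flat-bladed key, and stood the key back in its own hole. I handed the job in at about 28 s of the 70 s allowed, and it gave no verdict.

- **Lid:** with the fingertips pressing at about 39 N, the lid stopped at 80 mm, the height given for fully shut. The last side picture shows it flush.
- **Lock:** the blade went in about 7.5 mm with no resistance. The turning moment rose from about 0.06 to 0.19 N m at the end of the turn, which I took as the hard stop. After the key came out, the slot lay within about 2° of the side mark and roughly parallel to the front edge.
- **Key:** it was set down within about 1 mm of where I gripped it and looks upright. The gripper is open and well clear.
- **Other things:** in the last pictures the tap key, jar, bottle and glasses stand as before. I checked this by eye only.

**Disagreements:** the wrist camera was about 1–3 mm off the fixed cameras sideways. Before inserting the blade I moved the key 1.2 mm to line it up with the slot in the wrist picture. The red and turquoise look-alikes changed position in the first seconds, before the arm came near them. I did not touch them.

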